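Lock, load and close the crate-batten jig

TASK

Get the crate-batten jig ready for nailing. First lock its sliding bed: the bed's socket is out of sight somewhere under the brush-covered slot in the cover plate, so take the lock pin from its stand, feel along the slot until the pin drops into the socket, and leave it fully home with its knob down on the cover; next put every wooden batten in a lane of its own, pushed snugly up against both the end stop (the housing wall) and the side stop (the divider on its left, seen from the robot); last, lay the aluminium retaining bar centrally across the two saddles over the battens, and leave the other things on the bench where they are.

Things in the scene. Friction and masses are not known exactly. Their poses are not given: they have to be found in the camera images.
- jig: The jig, fixed on the bench: steel base plate 210 (x) by 294 (y) mm, 10 mm thick. Origin: centre of its underside; x away from the robot, y left, z up. Near side, x -105 to -35 mm: the grey lock housing, 60 mm high, topped by the aluminium cover plate. Its flat far wall at x = -35 mm is the end stop of the four lanes. Far side: the tray, floor at z = 10 mm, lanes along x.
- slot_mid (a point): Middle of the slot in the cover plate, at the plate's top (jig frame x -70, y 0, z 60 mm; plate 8 mm thick); axes as the jig's. The slot is 20 mm wide (x) and 100 mm long (y -50 to +50 mm), filled by a black dust brush that hides what is below and gives no resistance.
- bed_mid (a point): Point under slot_mid on the flat top of the bed, 22 mm below the cover's top. The bed has one square socket 20 by 20 mm in line with the slot, centred anywhere from y = -38 to +38 mm of this point, unseen, unreported and different each time. The pin's tip stops on the bed elsewhere; over the socket it goes down until the knob rests on the cover. The bed does not move.
- lane1 (a point): Where a batten's origin comes when it is registered in lane 1 (lane 1 is the leftmost, +y, of four): on the tray floor, jig frame x +25, y +84, z 10 mm, the batten lying along the jig's x. The lane is 32 mm wide between flat steel dividers 6 mm high, x -35 to +75 mm. Its side stop is the divider on its +y side, face 12 mm from this point; the end stop is 60 mm from this point towards -x.
- lane2 (a point): Where a batten's origin comes when it is registered in lane 2 (lane 1 is the leftmost, +y, of four): on the tray floor, jig frame x +25, y +28, z 10 mm, the batten lying along the jig's x. The lane is 32 mm wide between flat steel dividers 6 mm high, x -35 to +75 mm. Its side stop is the divider on its +y side, face 12 mm from this point; the end stop is 60 mm from this point towards -x.
- lane3 (a point): Where a batten's origin comes when it is registered in lane 3 (lane 1 is the leftmost, +y, of four): on the tray floor, jig frame x +25, y -28, z 10 mm, the batten lying along the jig's x. The lane is 32 mm wide between flat steel dividers 6 mm high, x -35 to +75 mm. Its side stop is the divider on its +y side, face 12 mm from this point; the end stop is 60 mm from this point towards -x.
- lane4 (a point): Where a batten's origin comes when it is registered in lane 4 (lane 1 is the leftmost, +y, of four): on the tray floor, jig frame x +25, y -84, z 10 mm, the batten lying along the jig's x. The lane is 32 mm wide between flat steel dividers 6 mm high, x -35 to +75 mm. Its side stop is the divider on its +y side, face 12 mm from this point; the end stop is 60 mm from this point towards -x.
- saddle_mid (a point): Point midway between the two saddles at seat height (jig frame x +15, y 0, z 49 mm, 5 mm above the battens' tops): where the bar's origin belongs, the bar lying along the jig's y. The saddles are grey blocks 20 mm thick at y = -131 and +131 mm; their seats lie between cheeks 36 mm apart in x and 12 mm high.
- pin: Lock pin: round steel shank 14 mm in diameter and 45 mm long with a chamfered tip, under a square black knob 30 by 30 mm and 40 mm high. Origin: centre of the tip's end face; z up along the pin towards the knob; x and y square to the knob's faces. Knob underside at z = 45 mm, top at 85 mm. 0.13 kg. It starts upright in its stand. When home in the socket its origin is at z = 15 mm in the jig frame.
- stand: Pin stand: fixed wooden block 64 by 64 mm, 50 mm high, with an upright hole 18 mm wide at its centre; the pin starts in it with its knob resting on the top. Origin: centre of the underside.
- bar: Retaining bar: plain flat aluminium bar 284 mm long (x), 30 mm wide (y), 16 mm thick (z), 0.35 kg, starts lying on the bench. Origin: centre of its underside.
- batten1: A wooden batten 120 mm long (x), 24 mm wide (y), 34 mm high (z), about 0.075 kg; starts lying on the bench this way up and belongs this way up in the jig. Origin: centre of its underside. All are alike, either end may face the end stop; there are 3 or 4 (an absent one reads None).
- batten2: A wooden batten 120 mm long (x), 24 mm wide (y), 34 mm high (z), about 0.075 kg; starts lying on the bench this way up and belongs this way up in the jig. Origin: centre of its underside. All are alike, either end may face the end stop; there are 3 or 4 (an absent one reads None).
- batten3: A wooden batten 120 mm long (x), 24 mm wide (y), 34 mm high (z), about 0.075 kg; starts lying on the bench this way up and belongs this way up in the jig. Origin: centre of its underside. All are alike, either end may face the end stop; there are 3 or 4 (an absent one reads None).
- batten4: A wooden batten 120 mm long (x), 24 mm wide (y), 34 mm high (z), about 0.075 kg; starts lying on the bench this way up and belongs this way up in the jig. Origin: centre of its underside. All are alike, either end may face the end stop; there are 3 or 4 (an absent one reads None).
- tape_gun: Bystander: hand tape dispenser with a white handle, about 170 mm long, standing beyond the jig. Leave it alone.
- case: Bystander: black glasses case, 60 by 160 by 34 mm. Leave it alone.
- tape_roll: Bystander: roll of parcel tape lying flat, 100 mm across, 48 mm high. Leave it alone.
- carton: Bystander: small closed carton 100 by 140 by 60 mm. Leave it alone.

How it is judged (in metres and radians):
On the way, in this order (a step that is already met when the one before it is completed fails the run):
1. the lock pin is fully home in the hidden socket, knob down on the cover (x of pin in the frame of jig between -0.082 and -0.058 m and y of pin in the frame of jig between -0.055 and 0.055 m and z of pin in the frame of jig between 0.01 and 0.0185 m and angle between pin's own z axis and vertical below 0.12 rad), for 0.2 s.
2. every batten lies in its own lane against the end stop and the side stop (x of batten1 in the frame of jig between 0.021 and 0.028 m and (y of batten1 in the frame of jig between -0.087 and -0.081 m or y of batten1 in the frame of jig between -0.031 and -0.025 m or y of batten1 in the frame of jig between 0.025 and 0.031 m or y of batten1 in the frame of jig between 0.081 and 0.087 m) and z of each of batten1, batten2, batten3, batten4 in the frame of jig below 0.013 m and angle between each of batten1, batten2, batten3, batten4's own z axis and vertical below 0.08 rad and angle between the x axis of each of batten1, batten2, batten3, batten4 and the x axis of jig, either way round below 0.05 rad and x of batten2 in the frame of jig between 0.021 and 0.028 m and (y of batten2 in the frame of jig between -0.087 and -0.081 m or y of batten2 in the frame of jig between -0.031 and -0.025 m or y of batten2 in the frame of jig between 0.025 and 0.031 m or y of batten2 in the frame of jig between 0.081 and 0.087 m) and x of batten3 in the frame of jig between 0.021 and 0.028 m and (y of batten3 in the frame of jig between -0.087 and -0.081 m or y of batten3 in the frame of jig between -0.031 and -0.025 m or y of batten3 in the frame of jig between 0.025 and 0.031 m or y of batten3 in the frame of jig between 0.081 and 0.087 m) and x of batten4 in the frame of jig between 0.021 and 0.028 m and (y of batten4 in the frame of jig between -0.087 and -0.081 m or y of batten4 in the frame of jig between -0.031 and -0.025 m or y of batten4 in the frame of jig between 0.025 and 0.031 m or y of batten4 in the frame of jig between 0.081 and 0.087 m)), for 0.2 s.
3. the retaining bar lies across both saddles (x of bar in the frame of jig between 0.008 and 0.022 m and y of bar in the frame of jig between -0.01 and 0.01 m and z of bar in the frame of jig between 0.046 and 0.052 m and angle between the x axis of bar and the y axis of jig, either way round below 0.08 rad and angle between bar's own z axis and vertical below 0.06 rad), for 0.2 s.
At the end, for the whole second after the job is handed in: Pin home (knob within 3.5 mm of the cover, upright within 7 deg); each batten flat in its own lane within 3 mm of end and side stop, straight within 3 deg; bar flat on both saddles between the cheeks, centred within 10 mm; all at rest (all of step 1 and all of step 2 and all of step 3 and linear speed of each of batten1, batten2, batten3, batten4, bar, pin below 0.02 m/s); the robot touches nothing.
It fails at once if the tape dispenser is disturbed (moved over 30 mm) (distance of tape_gun from where it was at the start of the episode above 0.03 m).
It fails at once if the glasses case is disturbed (moved over 30 mm) (distance of case from where it was at the start of the episode above 0.03 m).
It fails at once if the tape roll is disturbed (moved over 30 mm) (distance of tape_roll from where it was at the start of the episode above 0.03 m).
It fails at once if the small carton is disturbed (moved over 30 mm) (distance of carton from where it was at the start of the episode above 0.03 m).
Of batten1, batten2, batten3, batten4 only 3 to 4 are there at a start; the rules pass over those that are not, and their reading is None.
At some moment in a run one of batten1, batten2, batten3, batten4, bar may be knocked a few centimetres aside while the robot is not near it.
It also fails if it takes over 210 s, if anything falls off the work surface, if the arm or the gripper's body presses on something with over 40 N, if the wrist force passes 120 N, or if a joint passes its speed limit or range.

ROBOT

A 6-joint arm with a two-finger parallel gripper is mounted at the origin on the work surface. World frame = base frame: x ahead of the robot, y to its left, z up, the work surface at z = 0. Lengths are in m, angles in degrees, forces in N, time in s.
With the tool pointing down it reaches from about 0.3 to 0.75 m from the base axis. Payload 8.5 kg.
Tool frame: the origin (TCP) lies on the centre line of the jaws, within the pads' length; the fingertips stand 25 mm ahead of it and the grasp point (between the pads) lies 6 mm ahead of it; z points along the fingers, y is the line along which they close (so a half turn about z gives the same grasp; the last joint's range is limited). The gripper opens to 85 mm and grips with 20 to 120 N. Pads are 22 mm wide; open, the fingers measure 114 mm over their backs; the gripper's body (76 mm by 85 mm) begins 54 mm behind the grasp point. The pads swing forward as they close: fully open they stand 13 mm farther back than shut.
Start: joints at [-81.95, 21.807, 74.336, -0, 83.858, -12.336], TCP at [0.192, -0.516, 0.256] pointing down, gripper open.
Joint ranges: [-178.18, 178.18], [-50.72, 133.34], [12.68, 142.11], [-81.47, 261.47], [9.98, 163.14], [-165.26, 165.26]. Speed limits (degrees/s): [136.94, 136.94, 180, 180, 180, 180].

INTERFACE

Orientations are given as a 3x3 rotation matrix whose columns are the frame's x, y, z axes.
In Python, from rig import telemetry, optics, env gives the robot as it stands.
- The arm moves only by the tool send_rows, never from a script. Its argument "deltas" is a list that holds one entry, the list of rows, each a list of 7 numbers: the shift along the tool's x, y, z in m, then the turn, a rotation vector about the tool's x, y, z in rad, then the opening, from -1 (shut) to 1 (fully open), so that 0 is half open. In form: [[[x, y, z, ax, ay, az, grip], ...]]. A call has 1 to 12 rows; each row shifts and turns the commanded pose from where the row before left it, along the tool's axes as they then stand; what a row does not reach is not made up. A row lasts 1/8 s, in which the tool goes at most 62.5 mm and 10.7 degrees, less where a joint would pass 70% of its speed; a pose out of reach is approached as far as the arm can. A call is refused whole if a number of a shift passes 0.0625 or a number of a turn 0.188, either way. A call with a gripper value outside its range is refused whole. The fingers move at their own pace and stop on an object; "squeeze" is the grip in N (left out, the last holds). Time passes only in rows, so rows that do not move let the fingers close. It gives the time, the measured TCP pose, the force, the opening and the grip force at its end, in the units of the state.
- telemetry.observe(): the state, without advancing time (a new reading comes with each control period).
- optics.get_image(name): name is "scene" or "top" or "wrist"; returns a dict with "image" (400x640x3 uint8, red, green, blue), "range_z" (400x640 float32, m along the optical axis (not along the pixel's ray), 0 where there is no reading), "K" (3x3 intrinsics, pixels), "k1" (the pictures are not rectified: a ray, as slopes to the right and down, at radius r is drawn at 1 + k1 r^2 times it, then the intrinsics apply), "rvec" (rotation vector, rad) and "tvec" (3), from world to camera coordinates, as OpenCV has them; the wrist camera has in their place "hand_eye" (4x4, takes a point from camera to tool coordinates, whose origin is the TCP and whose axes are the flange's). Camera axes: x right, y down, z forward; pixel columns grow to the right and rows downward; lengths in m; the calibration is good to about 2 mm. A picture is of the moment at which its call begins: read the wrist's pose just before it.
- env.close_job(): hands the job in; it is judged then, once.
The state is a dict: "time_s": time; "q": joint angles; "qvel": joint speeds; "joint_efforts": joint torques, N m; "position": TCP position; "tool_rot": TCP orientation; "ft_force": force on the tool from outside, world axes, zero at the start; "wrist_torque": the same for the moment, N m; "grip_width": finger opening in m; "gripper_force": force on a finger pad.
Only numpy, scipy, OpenCV 4.12 (cv2) and the standard library are available. Lean on these libraries where they do the work, as an engineer would, in place of code of your own. Each camera call takes 0.05 s, during which the arm holds its last target. There are 200 camera calls.

## Working session

There is one attempt and no reset: what is moved stays moved. The work goes in short steps, Python scripts to look and compute and a tool call to move; the robot and the scene stay as the last step left them, time stands still between calls to the robot, and variables do not carry over. Pictures are saved under pics/ and viewed, at most 14 in all, crops included, and the job is handed in when it is done.

Besides the shell and the picture viewer there is one more tool, called after "Request:" as a command line: name --argument value ..., lists and objects as JSON in quotes. send_rows: Moves the arm, as the interface text tells. Its arguments: {"type":"object","properties":{"deltas":{"type":"array"},"squeeze":{"type":"number"}},"required":["deltas"]}

```bash
ls; mkdir -p pics; cat > h.py <<'E'
import numpy as np, cv2
from rig import telemetry, optics, env
def grab(n):
    s=telemetry.observe(); d=optics.get_image(n)
    if n=='wrist':
        T=np.eye(4);T[:3,:3]=s['tool_rot'];T[:3,3]=s['position']
        d['c2w']=T@d['hand_eye']
    else:
        T=np.eye(4);T[:3,:3]=cv2.Rodrigues(np.array(d['rvec'],float))[0];T[:3,3]=np.ravel(d['tvec'])
        d['c2w']=np.linalg.inv(T)
    return d
def rays(d,uv):
    uv=np.asarray(uv,float).reshape(-1,1,2)
    p=cv2.undistortPoints(uv,np.array(d['K'],float),np.array([d['k1'],0,0,0.]))[:,0]
    return np.c_[p,np.ones(len(p))]
def onplane(d,uv,z):
    r=rays(d,uv)@d['c2w'][:3,:3].T; o=d['c2w'][:3,3]
    return o+r*((z-o[2])/r[:,2])[:,None]
def cloud(d):
    h,w=d['range_z'].shape; u,v=np.meshgrid(np.arange(w),np.arange(h))
    P=rays(d,np.c_[u.ravel(),v.ravel()])*d['range_z'].reshape(-1,1)
    return (P@d['c2w'][:3,:3].T+d['c2w'][:3,3]).reshape(h,w,3)
def save(d,n,roi=None,s=1):
    im=d['image'][:,:,::-1]
    if roi: im=im[roi[1]:roi[3],roi[0]:roi[2]]
    cv2.imwrite('pics/'+n,cv2.resize(im,None,fx=s,fy=s,interpolation=cv2.INTER_CUBIC))
def st():
    s=telemetry.observe(); print(s['time_s'],np.round(s['position'],4),np.round(s['tool_rot'],3).tolist(),np.round(s['ft_force'],1),s['grip_width'],s['gripper_force'],np.round(s['q'],1))
E
python3 - <<'E'
from h import *
import pickle
st()
for n in('top','scene'):
    d=grab(n); save(d,n+'0.png'); pickle.dump(d,open(n+'0.pkl','wb')); print(d['K'],d['k1'],d['c2w'].round(3))
E
```

```text
pics
0.0 [ 0.1915 -0.5153  0.2557] [[0.937, 0.348, -0.0], [0.348, -0.937, 0.001], [0.0, -0.001, -1.0]] [ 0.2 -0.3 -0.6] 0.08531809411722653 0.0 [-82.   21.8  74.4  -0.   83.9 -12.3]
[[409.7964499    0.         317.77007811]
 [  0.         409.7964499  202.73039512]
 [  0.           0.           1.        ]] -0.09853359771288098 [[ 0.027 -0.984  0.176  0.393]
 [-1.    -0.025  0.012  0.068]
 [-0.007 -0.177 -0.984  1.327]
 [ 0.     0.     0.     1.   ]]
[[497.53039729   0.         320.43519198]
 [  0.         497.53039729 207.95800713]
 [  0.           0.           1.        ]] 0.01769357302129363 [[-0.439  0.7   -0.564  1.372]
 [ 0.898  0.335 -0.284  0.469]
 [-0.01  -0.631 -0.776  1.108]
 [ 0.     0.     0.     1.   ]]
```

```bash
sleep 1; ls pics
```

```text
scene0.png
top0.png
```

View pics/top0.png

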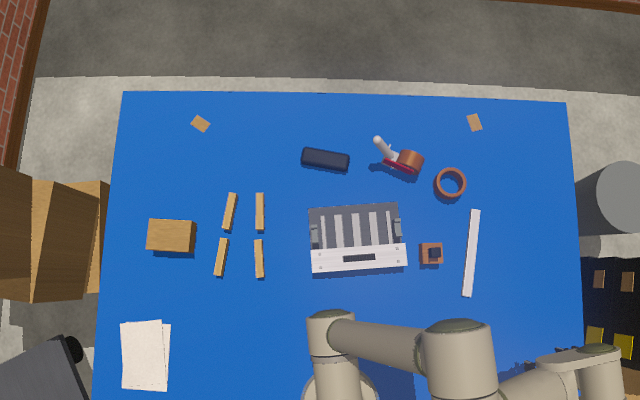

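View pics/scene0.png

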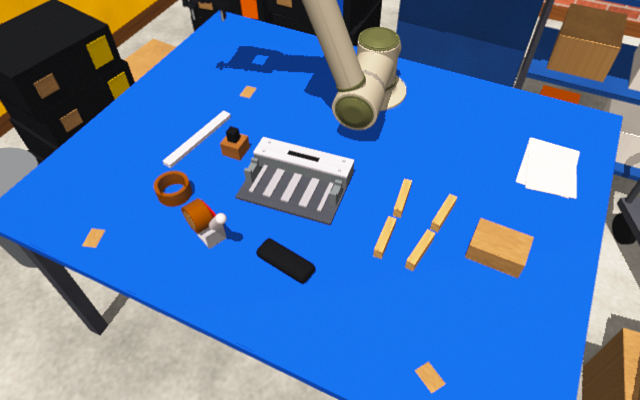

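The top view shows the jig at (358,240), the pin and stand at (431,253), and the bar at (471,253). The four battens are at (229,211), (260,212), (220,257) and (259,259). The carton is at (171,236), the case at (325,159), the tape gun at (400,157) and the roll at (449,183). The scene view agrees.

```bash
cat > seg.py <<'E'
from h import *
def seg(d,lo=0.008,hi=0.2,minpx=25,box=(0.1,0.9,-0.7,0.9),show=True):
    P=cloud(d); Z=P[:,:,2]; hsv=cv2.cvtColor(d['image'],cv2.COLOR_RGB2HSV)
    m=(d['range_z']>0)&(Z>lo)&(Z<hi)&(P[:,:,0]>box[0])&(P[:,:,0]<box[1])&(P[:,:,1]>box[2])&(P[:,:,1]<box[3])
    n,L,s,c=cv2.connectedComponentsWithStats(m.astype(np.uint8),connectivity=4)
    out=[]
    for i in range(1,n):
        if s[i,4]<minpx: continue
        p=P[L==i]; zt=np.percentile(p[:,2],70)
        t=p[p[:,2]>zt-.01]
        r=cv2.minAreaRect((t[:,:2]*1000).astype(np.float32))
        (x,y),(w,h),a=r
        if w<h: w,h,a=h,w,a+90
        a=(a+90)%180-90
        out.append((x,y,w,h,a,zt*1000))
        if show: print('px',c[i].round(),'n',s[i,4],'c',np.round([x,y],1),'size',np.round([w,h],1),'ang',round(a,1),'z',round(zt*1000,1),'med',np.round(p.mean(0)*1000,1))
    return out
E
python3 - <<'E'
from seg import *
import pickle
for n in('top','scene'):
    d=pickle.load(open(n+'0.pkl','rb')); print(n); seg(d)
    P=cloud(d); print('jig rows')
d=pickle.load(open('top0.pkl','rb'))
# jig cover corner pixels etc
save(d,'topjig.png',(300,190,500,310),4)
E
```

```text
top
px [400. 158.] n 871 c [ 781.6 -159.1] size [168.9  55.2] ang 71.7 z 81.7 med [ 767.6 -173.9   76.7]
px [324. 159.] n 858 c [775.3  66.4] size [158.7  60.3] ang 80.5 z 33.7 med [772.8  66.4  31. ]
px [449. 183.] n 504 c [ 701.2 -343.4] size [97.2 95.7] ang -62.8 z 46.8 med [ 699.6 -340.4   38.5]
px [230. 211.] n 341 c [593.6 369.8] size [119.7  25.3] ang -8.8 z 33.9 med [592.6 367.9  30.7]
px [259. 211.] n 336 c [595.5 274. ] size [121.   24.2] ang 2.6 z 33.8 med [594.7 272.3  31.1]
px [356. 240.] n 4978 c [491.5 -42.6] size [296.2 148.6] ang -84.3 z 57.8 med [508.9 -40.7  35.1]
px [471. 251.] n 860 c [ 481.  -414.7] size [284.3  34.6] ang -8.4 z 16.2 med [ 481.8 -413.5   14.7]
px [171. 235.] n 1528 c [506.  553.5] size [145.5 101.7] ang 88.7 z 59.9 med [505.3 545.6  56.1]
px [221. 256.] n 356 c [445.  389.3] size [121.3  26.4] ang -7.5 z 34.0 med [444.7 387.1  30.8]
px [259. 258.] n 312 c [443.7 266.7] size [121.   24.9] ang 7.7 z 34.0 med [442.5 265.2  31.5]
px [431. 253.] n 492 c [ 471.7 -276.6] size [67. 63.] ang -88.4 z 52.6 med [ 470.5 -270.4   55.8]
px [330. 352.] n 2625 c
[... 571 characters left out ...]
342.5   35.5]
px [402. 197.] n 342 c [443.5 263.8] size [125.   24.3] ang 5.7 z 35.4 med [453.7 265.5  31.9]
px [443. 212.] n 390 c [445.4 385.9] size [123.7  24.3] ang -6.4 z 35.3 med [454.9 386.1  31.2]
px [205. 220.] n 1209 c [ 784.9 -160.5] size [169.   58.9] ang 67.5 z 81.1 med [ 785.7 -170.3   68.5]
px [384. 236.] n 416 c [595.6 269.1] size [121.5  24.9] ang 3.1 z 35.5 med [602.9 270.8  31.9]
px [500. 247.] n 2484 c [507.5 550.8] size [142.5 106.4] ang 88.5 z 59.6 med [522.  551.3  52. ]
px [420. 249.] n 477 c [593.2 368. ] size [128.2  25.8] ang -7.7 z 35.2 med [601.7 368.6  31.1]
px [285. 260.] n 1311 c [777.7  65.2] size [158.9  57.9] ang 80.0 z 35.0 med [782.9  68.8  31.8]
jig rows
```

View pics/topjig.png

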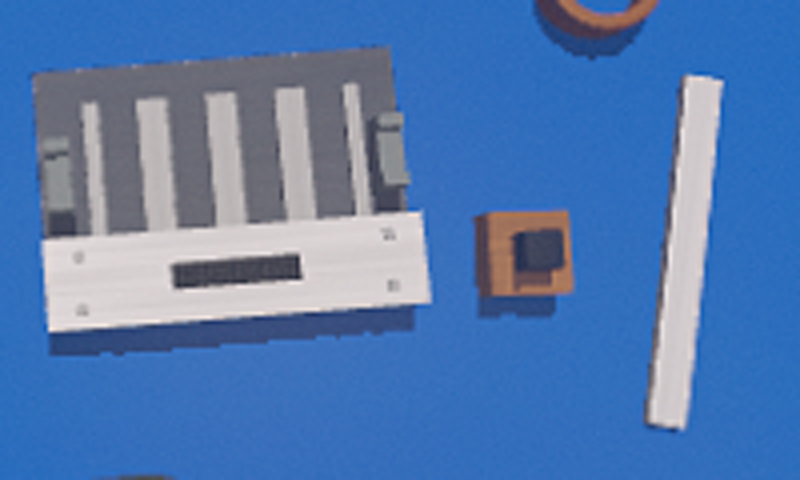

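```bash
cat > plan.py <<'E'
# usage: plan.py x y z yaw_deg [step]  -> numbers for a straight move (shift first, then turn about tool z); start = measured pose
import sys; from h import *
from scipy.spatial.transform import Rotation as Ro
def plan(t,yaw,step=0.04):
    s=telemetry.observe(); R=np.array(s['tool_rot']); D=np.array(t)-s['position']
    c,si=np.cos(np.radians(yaw)),np.sin(np.radians(yaw))
    G=np.array([[c,si,0],[si,-c,0],[0,0,-1.]])
    rv=Ro.from_matrix(R.T@G).as_rotvec()
    d=R.T@D; n=int(np.ceil(np.linalg.norm(d)/step)); m=int(np.ceil(np.abs(rv).max()/0.15))
    print('shift total',d.round(4),'rows',n,'each',(d/max(n,1)).round(4),'| turn total',rv.round(4),'rows',m,'each',(rv/max(m,1)).round(4))
if __name__=='__main__':
    a=list(map(float,sys.argv[1:])); st(); plan(a[:3],a[3],*a[4:])
E
python3 plan.py 0.47 -0.22 0.36 5
python3 - <<'E'
from h import *
import pickle
d=pickle.load(open('top0.pkl','rb'))
uv=lambda L:[(300+u/4-.4,190+v/4-.4) for u,v in L]
c=onplane(d,uv([(43,241),(422,211),(431,303),(48,331)]),.06); s=onplane(d,uv([(172,265),(300,255),(302,280),(174,289)]),.06)
print(c.mean(0),s.mean(0),c.round(4),s.round(4))
E
```

```text
0.1 [ 0.1915 -0.5153  0.2558] [[0.937, 0.348, -0.0], [0.348, -0.937, 0.001], [0.0, -0.001, -1.0]] [-0.4  0.3  0.3] 0.08507796354309487 0.0 [-82.   21.8  74.4  -0.   83.9 -12.3]
shift total [ 0.3639 -0.18   -0.1039] rows 11 each [ 0.0331 -0.0164 -0.0094] | turn total [-1.300e-03 -1.000e-04  2.685e-01] rows 2 each [-0.0006 -0.      0.1343]
[ 0.45223765 -0.04661556  0.06      ] [ 0.45172501 -0.04688331  0.06      ] [[ 0.4719  0.1029  0.06  ]
 [ 0.5021 -0.1899  0.06  ]
 [ 0.4315 -0.1965  0.06  ]
 [ 0.4034  0.097   0.06  ]] [[ 0.4561  0.0032  0.06  ]
 [ 0.4661 -0.0952  0.06  ]
 [ 0.447  -0.0969  0.06  ]
 [ 0.4378  0.0014  0.06  ]]
```

Request:
send_rows --deltas '[[[0.033,-0.0164,-0.0094,0,0,0,1],[0.033,-0.0164,-0.0094,0,0,0,1],[0.033,-0.0164,-0.0094,0,0,0,1],[0.033,-0.0164,-0.0094,0,0,0,1],[0.033,-0.0164,-0.0094,0,0,0,1],[0.033,-0.0164,-0.0094,0,0,0,1],[0.033,-0.0164,-0.0094,0,0,0,1],[0.033,-0.0164,-0.0094,0,0,0,1],[0.033,-0.0164,-0.0094,0,0,0,1],[0.033,-0.0164,-0.0094,0,0,0,1],[0.033,-0.0164,-0.0094,0,0,0.127,1],[0,0,0,0,0,0.127,1]]]'

```text
time_s: 1.6
position: [0.4702, -0.2183, 0.36]
tool_rot: [[0.995, 0.101, 0.001], [0.101, -0.995, -0.0], [0.001, 0.0, -1.0]]
ft_force: [-0.5, -0.3, -0.3]
grip_width: 0.0852
gripper_force: 0.0
```

Request:
send_rows --deltas '[[[0,0,0,0,0,0,1],[0,0,0,0,0,0,1]]]'

```text
time_s: 1.85
position: [0.4688, -0.2202, 0.3595]
tool_rot: [[0.995, 0.104, -0.0], [0.104, -0.995, 0.0], [-0.0, -0.0, -1.0]]
ft_force: [-0.0, 0.3, -0.1]
grip_width: 0.0851
gripper_force: 0.0
```

```bash
python3 - <<'E'
from seg import *
import pickle
st(); d=grab('wrist'); save(d,'w1.png'); pickle.dump(d,open('w1.pkl','wb')); print(d['K'][0,0],d['hand_eye'].round(3)); seg(d,minpx=200)
E
```

```text
1.85 [ 0.4688 -0.2202  0.3595] [[0.995, 0.104, -0.0], [0.104, -0.995, 0.0], [-0.0, -0.0, -1.0]] [-0.   0.3 -0.1] 0.08511377391637073 0.0 [-38.3  15.5  66.9  -0.   97.6  45.8]
347.2251943665183 [[-0.    -0.963 -0.269  0.068]
 [ 1.    -0.    -0.     0.001]
 [ 0.    -0.269  0.963 -0.118]
 [ 0.     0.     0.     1.   ]]
px [446.   6.] n 793 c [ 659.1 -350.5] size [57.9 10.2] ang -84.7 z 47.6 med [ 658.9 -343.8   35.5]
px [182. 100.] n 41955 c [491.9 -43.5] size [295.9 148.7] ang -84.3 z 59.0 med [523.6 -40.5  30.4]
px [470. 150.] n 5127 c [ 481.8 -415.7] size [284.6  31.9] ang -7.9 z 16.4 med [ 493.7 -415.8   15.6]
px [369. 159.] n 2878 c [ 473.8 -279.5] size [64.4 64.3] ang 2.5 z 52.8 med [ 477.5 -276.4   59.2]
px [  9. 342.] n 667 c [207.2 149.8] size [30.6  6.9] ang 57.2 z 117.5 med [205.3 154.3 107.5]
```

View pics/w1.png

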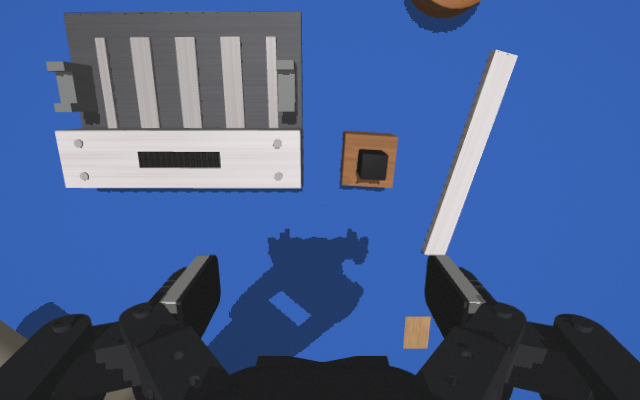

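The wrist view shows the slot at about (180,160), the knob at (373,165) on its stand, and the bar from (505,55) to (435,250). The jig looks aligned with the tool.

```bash
python3 - <<'E'
from seg import *
import pickle
for f in('w1','top0'):
    d=pickle.load(open(f+'.pkl','rb')); P=cloud(d)
    def rect(m,n):
        p=P[m]; r=cv2.minAreaRect((p[:,:2]*1000).astype(np.float32)); print(f,n,len(p),np.round(r[0],1),np.round(r[1],1),round(r[2],2),'z',np.median(p[:,2]).round(4))
    X,Y,Z=P[...,0],P[...,1],P[...,2]
    near=(abs(X-.473)<.05)&(abs(Y+.279)<.05)
    rect(near&(Z>.075)&(Z<.12),'knob'); rect(near&(abs(Z-.05)<.008),'stand')
    cov=(X>.38)&(X<.53)&(abs(Y+.047)<.17)
    rect(cov&(abs(Z-.058)<.009),'cover')
    dark=d['image'].max(2)<60
    o=onplane(d,np.argwhere(np.ones(dark.shape))[:,::-1],.06).reshape(*dark.shape,3)
    m=dark&(abs(o[...,0]-.452)<.03)&(abs(o[...,1]+.047)<.07)
    r=cv2.minAreaRect((o[m][:,:2]*1000).astype(np.float32)); print(f,'slot',r,o[m].mean(0))
    print('table z',np.median(Z[(abs(Z)<.02)&(Y<-.2)]))
E
```

```text
w1 knob 758 [ 473.8 -279.3] [30.3 30.2] 2.61 z 0.0898
w1 stand 1848 [ 473.8 -279.5] [64.4 64.3] 2.51 z 0.05
w1 cover 14471 [480.8 -44.8] [125.5 296.1] 5.51 z 0.0599
w1 slot ((454.14764404296875, -47.64931106567383), (17.110382080078125, 97.54654693603516), 5.814541816711426) [ 0.45420091 -0.04775398  0.06      ]
table z -4.187443177763872e-05
top0 knob 111 [ 471.  -275.8] [27.5 31.1] 0.73 z 0.0885
top0 stand 320 [ 471.7 -276.6] [63. 67.] 1.64 z 0.0487
top0 cover 2255 [479.8 -43.8] [125.  296.2] 5.64 z 0.0588
top0 slot ((0.0, 0.0), (0.0, 0.0), 0.0) [nan nan nan]
table z -0.0010114574587873904<stdin>:15: RuntimeWarning: Mean of empty slice.
  ret = um.true_divide(
```

```bash
python3 plan.py 0.4738 -0.2794 0.19 2.6 0.045
```

```text
1.9 [ 0.4687 -0.2203  0.3595] [[0.995, 0.103, -0.0], [0.103, -0.995, 0.0], [-0.0, -0.0, -1.0]] [-0.1 -0.2 -0.1] 0.08549798377709684 0.0 [-38.3  15.5  66.9   0.   97.6  45.8]
shift total [-0.001   0.0594  0.1695] rows 4 each [-0.0002  0.0148  0.0424] | turn total [-0.0003  0.0003  0.0576] rows 1 each [-0.0003  0.0003  0.0576]
```

Request:
send_rows --deltas '[[[-0.0003,0.0148,0.0424,0,0,0,1],[-0.0002,0.0148,0.0424,0,0,0,1],[-0.0003,0.0149,0.0424,0,0,0,1],[-0.0002,0.0149,0.0423,0,0,0.0576,1],[0,0,0,0,0,0,1],[0,0,0,0,0,0,1]]]'

```text
time_s: 2.65
position: [0.4744, -0.2794, 0.1919]
tool_rot: [[0.999, 0.046, 0.002], [0.046, -0.999, -0.001], [0.002, 0.001, -1.0]]
ft_force: [-0.4, 0.0, 0.8]
grip_width: 0.0849
gripper_force: 0.0
```

```bash
cat > knob.py <<'E'
from h import *
import sys
zt,x0,y0=map(float,sys.argv[1:4])
st(); d=grab('wrist'); P=cloud(d); X,Y,Z=P[...,0],P[...,1],P[...,2]
m=(abs(Z-zt)<.006)&(abs(X-x0)<.05)&(abs(Y-y0)<.05)&(d['image'].max(2)<90)
print(cv2.minAreaRect((P[m][:,:2]*1000).astype(np.float32)),np.median(Z[m]),m.sum())
save(d,sys.argv[4])
E
python3 knob.py .09 .4738 -.2794 k1.png; python3 plan.py 0.4738 -0.2794 0.087 2.6
```

```text
2.65 [ 0.4744 -0.2794  0.1919] [[0.999, 0.046, 0.002], [0.046, -0.999, -0.001], [0.002, 0.001, -1.0]] [-0.4  0.   0.8] 0.08493761798742441 0.0 [-42.8  25.   80.5   0.   74.4  44.6]
((474.1898193359375, -278.9074401855469), (29.568897247314453, 29.532634735107422), 3.277806520462036) 0.08987432000817139 1933
2.7 [ 0.4745 -0.2793  0.1923] [[0.999, 0.046, 0.002], [0.046, -0.999, -0.002], [0.002, 0.002, -1.0]] [-0.6  0.  -0.2] 0.08529670953147678 0.0 [-42.8  24.9  80.5   0.   74.4  44.6]
shift total [-1.000e-03 -1.000e-04  1.053e-01] rows 3 each [-0.0003 -0.      0.0351] | turn total [ 0.0022 -0.0023  0.0002] rows 1 each [ 0.0022 -0.0023  0.0002]
```

Request:
send_rows --deltas '[[[0,0,0.035,0,0,0,1],[0,0,0.035,0,0,0,1],[0,0,0.035,0,0,0,1],[0,0,0,0,0,0,1],[0,0,0,0,0,0,-1],[0,0,0,0,0,0,-1],[0,0,0,0,0,0,-1],[0,0,0,0,0,0,-1],[0,0,0,0,0,0,-1]]]' --squeeze 60

```text
time_s: 3.82
position: [0.4744, -0.2794, 0.0864]
tool_rot: [[0.999, 0.044, 0.002], [0.044, -0.999, -0.001], [0.001, 0.001, -1.0]]
ft_force: [-1.1, 0.6, 7.1]
grip_width: 0.0295
gripper_force: 60.1
```

```bash
python3 plan.py 0.4537 -0.0475 0.17 5.7 0.045
```

```text
3.825 [ 0.4744 -0.2794  0.0864] [[0.999, 0.044, 0.002], [0.044, -0.999, -0.001], [0.001, 0.001, -1.0]] [-1.1  0.6  7.1] 0.02953514850241178 60.09490191936493 [-42.8  32.2  88.    0.   59.7  44.6]
shift total [-0.0103 -0.2325 -0.0839] rows 6 each [-0.0017 -0.0388 -0.014 ] | turn total [ 0.0013 -0.0014 -0.0552] rows 1 each [ 0.0013 -0.0014 -0.0552]
```

Request:
send_rows --deltas '[[[0,0,-0.03,0,0,0,-1],[0,0,-0.04,0,0,0,-1],[0,0,-0.04,0,0,0,-1],[0,0,0,0,0,-0.055,-1],[-0.0005,-0.038,0,0,0,0,-1],[-0.0005,-0.038,0,0,0,0,-1],[-0.0005,-0.038,0,0,0,0,-1],[-0.0005,-0.038,0,0,0,0,-1],[-0.0005,-0.038,0,0,0,0,-1],[0,0,0,0,0,0,-1],[0,0,0,0,0,0,-1]]]'

```text
time_s: 5.2
position: [0.4529, -0.0908, 0.1954]
tool_rot: [[0.995, 0.099, 0.0], [0.099, -0.995, -0.0], [0.0, 0.001, -1.0]]
ft_force: [-0.9, -0.8, -1.4]
grip_width: 0.0293
gripper_force: 59.8
```

```bash
python3 - <<'E'
from seg import *
import pickle
st(); d=grab('wrist'); save(d,'w2.png'); pickle.dump(d,open('w2.pkl','wb'))
P=cloud(d);X,Y,Z=P[...,0],P[...,1],P[...,2]
m=(abs(Z-.06)<.004)&(Y>-.3); r=cv2.minAreaRect((P[m][:,:2]*1000).astype(np.float32)); print('cover',r)
E
python3 plan.py 0.4577 -0.0873 0.15 5.7 0.045
```

```text
5.2 [ 0.4529 -0.0908  0.1954] [[0.995, 0.099, 0.0], [0.099, -0.995, -0.0], [0.0, 0.001, -1.0]] [-0.9 -0.8 -1.4] 0.029323150043116943 59.79280114173889 [-26.1  16.5  93.6  -0.   69.9  58.2]
cover ((491.82147216796875, -43.72601318359375), (149.25436401367188, 295.3482971191406), 5.748628616333008)
5.25 [ 0.453  -0.0911  0.1953] [[0.995, 0.098, 0.0], [0.098, -0.995, -0.0], [0.0, 0.0, -1.0]] [-0.4  0.1 -2.5] 0.02903162808670914 59.793192744255066 [-26.1  16.5  93.6  -0.   69.9  58.3]
shift total [ 0.0051 -0.0033  0.0453] rows 2 each [ 0.0025 -0.0017  0.0227] | turn total [ 0.0004 -0.0003 -0.0009] rows 1 each [ 0.0004 -0.0003 -0.0009]
```

View pics/w2.png

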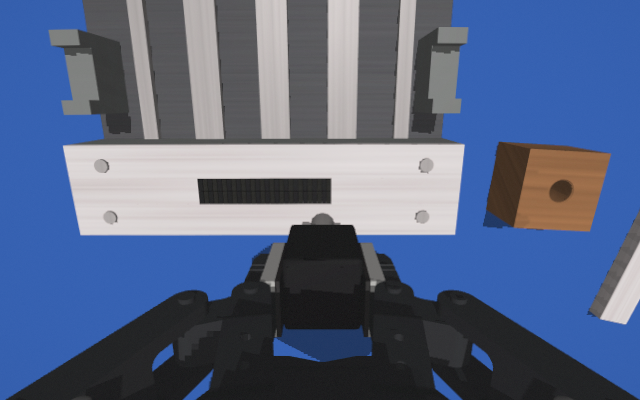

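The pin is held upright. Its shank end is at about (321,215) and the slot corners are at (197,180), (331,179), (331,203) and (201,203).

```bash
python3 - <<'E'
from h import *
import pickle
d=pickle.load(open('w2.pkl','rb'))
s=onplane(d,[(197,179.5),(331,178.5),(331,203.5),(201,203.5)],.06); print(s.round(4),s.mean(0))
print('tip far edge',onplane(d,[(310,222),(321,213),(333,222)],.114).round(4))
P=cloud(d); print(P[213:226:3,321].round(4))
# cover rect only
X,Y,Z=P[...,0],P[...,1],P[...,2]
m=(abs(Z-.06)<.003)&(X<.495)&(Y>-.21)&(d['image'].min(2)>120); print(cv2.minAreaRect((P[m][:,:2]*1000).astype(np.float32)))
E
```

```text
[[ 0.4574  0.0025  0.06  ]
 [ 0.468  -0.0969  0.06  ]
 [ 0.4487 -0.0989  0.06  ]
 [ 0.4389 -0.0006  0.06  ]] [ 0.45324989 -0.04845411  0.06      ]
tip far edge [[ 0.4513 -0.0845  0.114 ]
 [ 0.4576 -0.0906  0.114 ]
 [ 0.4527 -0.0984  0.114 ]]
[[ 0.4404 -0.0921  0.0598]
 [ 0.4589 -0.0905  0.1237]
 [ 0.4589 -0.0905  0.129 ]
 [ 0.4589 -0.0905  0.134 ]
 [ 0.4673 -0.0897  0.1624]]
((452.9739685058594, -47.69224548339844), (70.93787384033203, 295.2890930175781), 5.696867942810059)
```

Request:
send_rows --deltas '[[[0.0048,-0.0028,0,0,0,0,-1],[0,0,0.03,0,0,0,-1],[0,0,0.02,0,0,0,-1],[0,0,0.01,0,0,0,-1],[0,0,0.008,0,0,0,-1],[0,0,0.004,0,0,0,-1],[0,0,0.003,0,0,0,-1],[0,0,0.002,0,0,0,-1],[0,0,0,0,0,0,-1]]]'

```text
time_s: 6.38
position: [0.4575, -0.0872, 0.1193]
tool_rot: [[0.995, 0.099, 0.001], [0.099, -0.995, -0.001], [0.001, 0.001, -1.0]]
ft_force: [-1.8, 0.5, 9.0]
grip_width: 0.0285
gripper_force: 61.0
```

Request:
send_rows --deltas '[[[0,-0.0025,0.001,0,0,0,-1],[0,-0.0025,0,0,0,0,-1],[0,-0.0025,0,0,0,0,-1],[0,-0.0025,0,0,0,0,-1],[0,-0.0025,0,0,0,0,-1],[0,-0.0025,0,0,0,0,-1]]]'

```text
time_s: 7.12
position: [0.4578, -0.0741, 0.1192]
tool_rot: [[0.995, 0.099, 0.006], [0.099, -0.995, -0.005], [0.006, 0.006, -1.0]]
ft_force: [0.7, -6.5, 9.6]
grip_width: 0.0292
gripper_force: 61.1
```

Request:
send_rows --deltas '[[[-0.001,-0.0025,0,0,0,0,-1],[-0.0005,-0.0025,0,0,0,0,-1],[0,-0.0025,0,0,0,0,-1],[0,-0.0025,0,0,0,0,-1],[0,-0.0025,0,0,0,0,-1],[0,-0.0025,0,0,0,0,-1]]]'

```text
time_s: 7.88
position: [0.4531, -0.0582, 0.1173]
tool_rot: [[0.995, 0.1, 0.001], [0.1, -0.995, -0.003], [0.0, 0.003, -1.0]]
ft_force: [-1.1, -10.7, -0.3]
grip_width: 0.0293
gripper_force: 59.9
```

The pin has dropped about 2 mm and the vertical force is gone, so the tip is in the socket and against its far wall. I'll back off slightly and go down.

Request:
send_rows --deltas '[[[0,0.0015,0,0,0,0,-1],[0,0.0005,0.003,0,0,0,-1],[0,0,0.003,0,0,0,-1],[0,0,0.003,0,0,0,-1],[0,0,0,0,0,0,-1]]]'

```text
time_s: 8.5
position: [0.4539, -0.0605, 0.1083]
tool_rot: [[0.995, 0.099, 0.002], [0.099, -0.995, -0.002], [0.002, 0.003, -1.0]]
ft_force: [2.3, -7.5, -1.7]
grip_width: 0.0291
gripper_force: 59.9
```

Request:
send_rows --deltas '[[[0,0.001,0.003,0,0,0,-1],[0,0,0.003,0,0,0,-1],[0,0,0.003,0,0,0,-1],[0,0,0.002,0,0,0,-1],[0,0,0.002,0,0,0,-1],[0,0,0,0,0,0,-1]]]'

```text
time_s: 9.25
position: [0.4535, -0.0609, 0.0963]
tool_rot: [[0.995, 0.099, 0.002], [0.099, -0.995, -0.002], [0.002, 0.002, -1.0]]
ft_force: [-2.9, -4.2, 16.0]
grip_width: 0.0293
gripper_force: 62.5
```

Request:
send_rows --deltas '[[[0,0,0,0,0,0,1],[0,0,0,0,0,0,1],[0,0,0,0,0,0,1],[0,0,0,0,0,0,1],[0,0,-0.03,0,0,0,1],[0,0,-0.04,0,0,0,1],[0,0,-0.04,0,0,0,1],[0,0,-0.05,0,0,0,1],[0,0,0,0,0,0,1]]]'

```text
time_s: 10.38
position: [0.4541, -0.0607, 0.2582]
tool_rot: [[0.995, 0.099, 0.007], [0.099, -0.995, -0.003], [0.006, 0.003, -1.0]]
ft_force: [-0.2, -0.7, -0.9]
grip_width: 0.0856
gripper_force: 0.0
```

```bash
python3 knob.py .10 .4535 -.061 k2.png; python3 - <<'E'
from seg import *
d=grab('top'); seg(d,box=(.2,.66,.15,.45)); seg(d,box=(.2,.68,-.6,-.35))
E
python3 plan.py 0.443 0.23 0.25 6.5 0.045
```

```text
10.375 [ 0.4541 -0.0607  0.2582] [[0.995, 0.099, 0.007], [0.099, -0.995, -0.003], [0.006, 0.003, -1.0]] [-0.2 -0.7 -0.9] 0.0856299497274558 0.0 [-22.5  12.3  88.    0.   79.3  61.8]
((453.3268737792969, -61.990989685058594), (29.835311889648438, 29.803037643432617), 5.5070013999938965) 0.09985743916094353 1277
px [230. 210.] n 344 c [594.1 369.7] size [121.2  26.3] ang -8.7 z 33.7 med [592.9 367.8  30.3]
px [259. 211.] n 335 c [595.3 273.8] size [121.2  23.8] ang 2.7 z 34.1 med [594.6 272.3  31.3]
px [221. 256.] n 359 c [445.  389.1] size [121.5  25.3] ang -7.3 z 33.6 med [444.7 387.1  30.4]
px [259. 258.] n 313 c [443.9 266.6] size [121.2  25.4] ang 7.4 z 33.9 med [442.7 265.3  31.3]
px [458. 193.] n 46 c [ 667.4 -368.8] size [38.9 12.2] ang -59.9 z 49.1 med [ 666.3 -366.5   45.3]
px [471. 252.] n 853 c [ 481.2 -414. ] size [284.5  34.8] ang -8.6 z 15.9 med [ 481.5 -413.6   14.6]
10.475 [ 0.4528 -0.0602  0.2548] [[0.995, 0.099, -0.0], [0.099, -0.995, 0.0], [-0.0, -0.0, -1.0]] [-1.   0.3 -1.2] 0.08529215971796412 0.0 [-22.5  12.5  88.3   0.   79.2  61.8]
shift total [ 0.019  -0.2898  0.0048] rows 7 each [ 0.0027 -0.0414  0.0007] | turn total [-0.0003  0.0003 -0.0142] rows 1 each [-0.0003  0.0003 -0.0142]
```

Request:
send_rows --deltas '[[[0,-0.045,-0.012,0,0,0,1],[0,-0.045,-0.012,0,0,0,1],[0,-0.045,-0.012,0,0,0,1],[0,-0.045,-0.012,0,0,0,1],[0,-0.045,-0.012,0,0,0,1],[0,-0.045,-0.012,0,0,0,1],[0,-0.045,-0.012,0,0,0,1],[0,-0.045,-0.012,0,0,0,1],[0,0,0,0,0,0,1],[0,0,0,0,0,0,1]]]'

```text
time_s: 11.72
position: [0.4173, 0.2975, 0.3497]
tool_rot: [[0.995, 0.099, -0.003], [0.099, -0.995, -0.001], [-0.003, 0.001, -1.0]]
ft_force: [0.1, -1.0, 0.3]
grip_width: 0.0856
gripper_force: 0.0
```

```bash
python3 - <<'E'
from seg import *
st(); d=grab('wrist'); save(d,'w3.png'); seg(d,minpx=200,box=(.3,.7,.15,.45))
E
```

```text
11.725 [0.4173 0.2975 0.3497] [[0.995, 0.099, -0.003], [0.099, -0.995, -0.001], [-0.003, 0.001, -1.0]] [ 0.1 -1.   0.3] 0.0856016247641275 0.0 [ 22.2  15.1  69.   -0.   96.1 106.5]
px [269.  26.] n 1352 c [564.4 373.7] size [59.5 24.7] ang -7.5 z 34.4 med [563.1 372.1  31.9]
px [358.  31.] n 1381 c [568.5 269.9] size [65.3 24.2] ang 2.9 z 34.4 med [568.4 270.3  32.8]
px [252. 126.] n 2224 c [446.4 387.6] size [120.1  24.7] ang -6.7 z 34.3 med [448.5 385.7  32.3]
px [349. 137.] n 1995 c [445. 265.] size [119.3  24.1] ang 6.2 z 34.4 med [447.  266.   33.1]
```

View pics/w3.png

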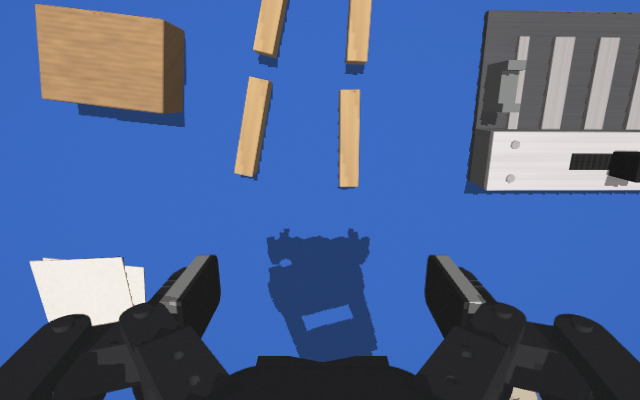

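The wrist view shows the two near battens at (349,137) and (252,126), with the other two beyond them. I'll pick the near-right one first.

```bash
python3 plan.py 0.445 0.265 0.037 6.2 0.045
```

```text
11.775 [0.4175 0.2971 0.35  ] [[0.995, 0.098, -0.002], [0.098, -0.995, -0.001], [-0.002, 0.001, -1.0]] [ 0.6 -0.8 -0.2] 0.0852739720994245 0.0 [ 22.2  15.1  69.   -0.   96.1 106.5]
shift total [0.025  0.0344 0.3129] rows 8 each [0.0031 0.0043 0.0391] | turn total [ 0.0009  0.0025 -0.0098] rows 1 each [ 0.0009  0.0025 -0.0098]
```

Request:
send_rows --deltas '[[[0.006,0.008,0.045,0,0,-0.0098,1],[0.006,0.008,0.045,0,0,0,1],[0.006,0.009,0.045,0,0,0,1],[0.007,0.0095,0.045,0,0,0,1],[0,0,0.045,0,0,0,1],[0,0,0.045,0,0,0,1],[0,0,0.03,0,0,0,1],[0,0,0.013,0,0,0,1],[0,0,0,0,0,0,1]]]' --squeeze 40

```text
time_s: 12.9
position: [0.446, 0.2656, 0.0381]
tool_rot: [[0.994, 0.108, -0.001], [0.108, -0.994, -0.0], [-0.001, 0.0, -1.0]]
ft_force: [-0.2, 0.2, 0.4]
grip_width: 0.0852
gripper_force: 0.0
```

Request:
send_rows --deltas '[[[0,0,0,0,0,0,-1],[0,0,0,0,0,0,-1],[0,0,0,0,0,0,-1],[0,0,0,0,0,0,-1],[0,0,0,0,0,0,-1],[0,0,-0.03,0,0,0,-1],[0,0,-0.04,0,0,0,-1],[0,0,-0.045,0,0,0,-1],[0,0,-0.045,0,0,0,-1],[0,0,0,0,0,0,-1]]]'

```text
time_s: 14.15
position: [0.4469, 0.2666, 0.2012]
tool_rot: [[0.994, 0.109, 0.006], [0.109, -0.994, 0.002], [0.006, -0.001, -1.0]]
ft_force: [0.2, -0.5, -2.0]
grip_width: 0.0234
gripper_force: 39.9
```

```bash
python3 plan.py 0.562 -0.1245 0.19 5.7 0.055
```

```text
14.15 [0.4469 0.2666 0.2012] [[0.994, 0.109, 0.006], [0.109, -0.994, 0.002], [0.006, -0.001, -1.0]] [ 0.2 -0.5 -2. ] 0.023405343657538633 39.913902282714844 [ 17.8  21.5  84.6  -0.   73.5 101.5]
shift total [0.0717 0.4013 0.0111] rows 8 each [0.009  0.0502 0.0014] | turn total [-0.0013 -0.0064  0.0097] rows 1 each [-0.0013 -0.0064  0.0097]
```

Request:
send_rows --deltas '[[[0.0093,0.0502,0.001,0,0,0.0097,-1],[0.0093,0.0502,0,0,0,0,-1],[0.0093,0.0502,0,0,0,0,-1],[0.0093,0.0502,0,0,0,0,-1],[0.0093,0.0502,0,0,0,0,-1],[0.0093,0.0502,0,0,0,0,-1],[0.0093,0.0502,0,0,0,0,-1],[0.0093,0.0502,0,0,0,0,-1],[0,0,0,0,0,0,-1],[0,0,0,0,0,0,-1]]]'

```text
time_s: 15.4
position: [0.5597, -0.1254, 0.196]
tool_rot: [[0.995, 0.099, -0.002], [0.099, -0.995, 0.001], [-0.002, -0.002, -1.0]]
ft_force: [-0.7, 0.4, -1.4]
grip_width: 0.0231
gripper_force: 39.9
```

```bash
python3 plan.py 0.5644 -0.1243 0.055 5.7 0.055; python3 - <<'E'
from seg import *
d=grab('wrist'); save(d,'w4.png')
P=cloud(d);X,Y,Z=P[...,0],P[...,1],P[...,2]
E
```

```text
15.4 [ 0.5597 -0.1254  0.196 ] [[0.995, 0.099, -0.002], [0.099, -0.995, 0.001], [-0.002, -0.002, -1.0]] [-0.7  0.4 -1.4] 0.023050184264813055 39.93518114089966 [-24.5  27.   76.2   0.   77.   59.9]
shift total [ 0.0051 -0.0004  0.141 ] rows 3 each [ 0.0017 -0.0001  0.047 ] | turn total [-0.0015  0.0021 -0.0003] rows 1 each [-0.0015  0.0021 -0.0003]
```

View pics/w4.png

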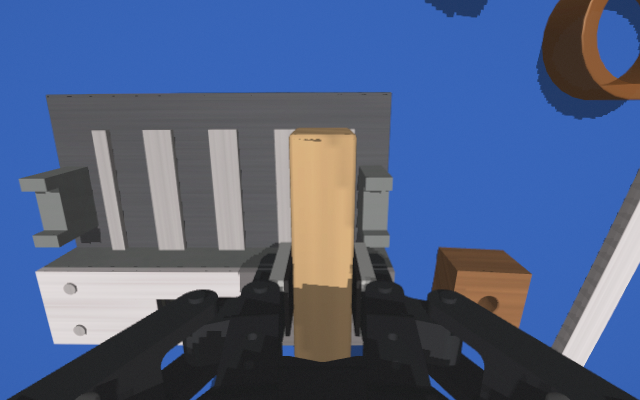

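The batten is held straight above lane 4 at (323,245), so I'll descend into the lane.

Request:
send_rows --deltas '[[[0.005,-0.0004,0.04,0,0,0,-1],[0,0,0.04,0,0,0,-1],[0,0,0.03,0,0,0,-1],[0,0,0.02,0,0,0,-1],[0,0,0.007,0,0,0,-1],[0,0,0,0,0,0,-1],[0,0,0,0,0,0,-1]]]'

```text
time_s: 16.32
position: [0.5656, -0.1249, 0.0612]
tool_rot: [[0.995, 0.1, 0.002], [0.1, -0.995, -0.001], [0.001, 0.001, -1.0]]
ft_force: [-0.0, -0.0, -1.6]
grip_width: 0.0232
gripper_force: 40.0
```

Request:
send_rows --deltas '[[[0,0,0.006,0,0,0,-1],[0,0,0.004,0,0,0,-1],[0,0,0.002,0,0,0,-1],[0,0,0.0015,0,0,0,-1],[0,0,0,0,0,0,-1]]]'

```text
time_s: 16.95
position: [0.565, -0.1249, 0.0488]
tool_rot: [[0.995, 0.099, 0.001], [0.099, -0.995, -0.0], [0.0, 0.001, -1.0]]
ft_force: [-7.6, 2.6, 20.0]
grip_width: 0.0231
gripper_force: 42.6
```

Request:
send_rows --deltas '[[[0,0,-0.0012,0,0,0,-1],[-0.003,0,0,0,0,0,-1],[-0.003,0,0,0,0,0,-1],[-0.002,0,0,0,0,0,-1],[-0.0015,0,0,0,0,0,-1],[-0.001,0,0,0,0,0,-1],[0,0,0,0,0,0,-1]]]'

```text
time_s: 17.82
position: [0.5584, -0.1264, 0.0492]
tool_rot: [[0.995, 0.098, 0.01], [0.098, -0.995, -0.002], [0.01, 0.003, -1.0]]
ft_force: [14.6, 3.7, 1.0]
grip_width: 0.0233
gripper_force: 40.2
```

Request:
send_rows --deltas '[[[0,-0.002,0,0,0,0,-1],[0,-0.002,0,0,0,0,-1],[0,-0.001,0,0,0,0,-1],[0,-0.001,0,0,0,0,-1],[0,0,0,0,0,0,-1]]]'

```text
time_s: 18.45
position: [0.558, -0.1221, 0.0493]
tool_rot: [[0.995, 0.099, 0.011], [0.1, -0.995, -0.005], [0.01, 0.006, -1.0]]
ft_force: [12.7, -5.0, -0.1]
grip_width: 0.0233
gripper_force: 40.1
```

Request:
send_rows --deltas '[[[0,-0.001,0,0,0,0,-1],[0,0,0,0,0,0,-1],[0,0,0,0,0,0,-0.2],[0,0,0,0,0,0,-0.2],[0,0,0,0,0,0,-0.2],[0,0,-0.03,0,0,0,-0.2],[0,0,-0.04,0,0,0,0],[0,0,-0.045,0,0,0,1],[0,0,-0.045,0,0,0,1],[0,-0.04,-0.03,0,0,0,1],[0,-0.04,0,0,0,0,1],[0,0,0,0,0,0,1]]]'

```text
time_s: 19.95
position: [0.5455, -0.0373, 0.2382]
tool_rot: [[0.995, 0.102, -0.0], [0.102, -0.995, 0.0], [-0.0, -0.0, -1.0]]
ft_force: [-1.6, -0.9, 0.7]
grip_width: 0.0854
gripper_force: 0.0
```

```bash
cat > jig.py <<'E'
from seg import *
import sys
a=np.radians(5.7);R=np.array([[np.cos(a),-np.sin(a)],[np.sin(a),np.cos(a)]]);O=np.array([.5229,-.0410])
def battens(d):
    P=cloud(d); Q=P.copy(); Q[...,:2]=(P[...,:2]-O)@R
    m=(Q[...,2]>.035)&(Q[...,2]<.053)&(Q[...,0]>-.032)&(Q[...,0]<.13)&(abs(Q[...,1])<.115)&(d['range_z']>0)
    n,L,s,c=cv2.connectedComponentsWithStats(m.astype(np.uint8))
    for i in range(1,n):
        if s[i,4]>60:
            q=Q[L==i]; t=q[q[:,2]>np.percentile(q[:,2],60)-.004]
            r=cv2.minAreaRect((t[:,:2]*1000).astype(np.float32)); print('jig batten',np.round(r[0],1),np.round(r[1],1),round(r[2],1),'z',np.median(t[:,2]).round(4))
if __name__=='__main__':
    st(); d=grab(sys.argv[1]); battens(d)
    if len(sys.argv)>2: save(d,sys.argv[2])
E
python3 jig.py wrist w5.png; python3 plan.py 0.43 0.33 0.24 5.7 .055
```

```text
19.95 [ 0.5455 -0.0373  0.2382] [[0.995, 0.102, -0.0], [0.102, -0.995, 0.0], [-0.0, -0.0, -1.0]] [-1.6 -0.9  0.7] 0.0853760268639253 0.0 [-16.3  22.3  76.7   0.   81.   67.8]
jig batten [ 26.6 -83.6] [117.   24.7] 0.4 z 0.0439
20.0 [ 0.5458 -0.0387  0.2379] [[0.995, 0.101, -0.0], [0.101, -0.995, -0.0], [-0.0, 0.0, -1.0]] [ 0.2 -0.6  0.4] 0.08541207518765964 0.0 [-16.4  22.3  76.6  -0.   81.   67.8]
shift total [-0.078  -0.3785 -0.0021] rows 8 each [-0.0097 -0.0473 -0.0003] | turn total [0.     0.0004 0.0017] rows 1 each [0.     0.0004 0.0017]
```

View pics/w5.png

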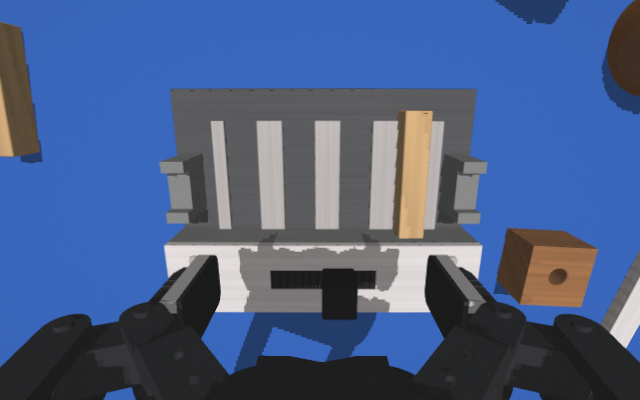

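Batten 1 is in lane 4 at jig (25, -83.6) and flush, seen at (415,175). Next is the near-left batten.

```bash
python3 plan.py 0.4255 0.3875 0.26 -6.7 .055
```

```text
20.0 [ 0.5458 -0.0387  0.2379] [[0.995, 0.101, -0.0], [0.101, -0.995, -0.0], [-0.0, 0.0, -1.0]] [ 0.2 -0.6  0.4] 0.08541207518765964 0.0 [-16.4  22.3  76.6  -0.   81.   67.8]
shift total [-0.0767 -0.4361 -0.0221] rows 9 each [-0.0085 -0.0485 -0.0025] | turn total [1.000e-04 4.000e-04 2.181e-01] rows 2 each [0.     0.0002 0.109 ]
```

Request:
send_rows --deltas '[[[-0.0085,-0.0485,-0.0025,0,0,0,1],[-0.0085,-0.0485,-0.0025,0,0,0,1],[-0.0085,-0.0485,-0.0025,0,0,0,1],[-0.0085,-0.0485,-0.0025,0,0,0,1],[-0.0085,-0.0485,-0.0025,0,0,0,1],[-0.0085,-0.0485,-0.0025,0,0,0,1],[-0.0085,-0.0485,-0.0025,0,0,0,1],[-0.0085,-0.0485,-0.0025,0,0,0,1],[-0.0085,-0.0485,-0.0025,0,0,0.109,1],[0,0,0,0,0,0.109,1],[0,0,0,0,0,0,1],[0,0,0,0,0,0,1]]]'

```text
time_s: 21.5
position: [0.4274, 0.3865, 0.2601]
tool_rot: [[0.993, -0.118, -0.0], [-0.118, -0.993, -0.0], [-0.0, 0.0, -1.0]]
ft_force: [-1.0, -0.7, -0.0]
grip_width: 0.0855
gripper_force: 0.0
```

```bash
python3 - <<'E'
from seg import *
st(); d=grab('wrist'); seg(d,minpx=200,box=(.3,.7,.15,.46),hi=.06); d=grab('top'); seg(d,box=(.3,.7,.15,.45),hi=.05)
E
python3 plan.py 0.4455 0.3875 0.037 -6.7 .045
```

```text
21.5 [0.4274 0.3865 0.2601] [[0.993, -0.118, -0.0], [-0.118, -0.993, -0.0], [-0.0, 0.0, -1.0]] [-1.  -0.7 -0. ] 0.08553057667486275 0.0 [ 30.4  24.3  69.6  -0.   86.1 127.1]
px [317.  31.] n 1657 c [559.6 374.4] size [50.4 24.1] ang -8.1 z 34.4 med [558.9 374.5  33.5]
px [429.  23.] n 1609 c [556.  268.6] size [41.5 24.9] ang 2.3 z 34.1 med [554.1 271.7  30.4]
px [318. 151.] n 2868 c [446.2 387.7] size [118.6  24. ] ang -6.8 z 34.4 med [449.1 387.3  34. ]
px [230. 211.] n 345 c [594.3 369.9] size [121.6  25.8] ang -8.4 z 33.7 med [592.7 367.9  30.2]
px [259. 211.] n 334 c [595.4 273.5] size [120.9  24.5] ang 3.3 z 33.9 med [594.8 272.3  31.2]
px [222. 248.] n 193 c [473.3 385.8] size [65.  26.7] ang -9.1 z 33.5 med [472.7 383.3  30.3]
px [218. 271.] n 76 c [397.1 395.5] size [27.7 22. ] ang -88.0 z 32.7 med [397.3 392.8  29.2]
21.6 [0.4273 0.3866 0.2603] [[0.993, -0.118, -0.0], [-0.118, -0.993, -0.0], [-0.0, 0.0, -1.0]] [-0.1 -0.2 -0.9] 0.08580384593625685 0.0 [ 30.4  24.3  69.6  -0.   86.1 127.2]
shift total [ 0.018  -0.0031  0.2233] rows 5 each [ 0.0036 -0.0006  0.0447] | turn total [ 0.0002  0.0001 -0.0017] rows 1 each [ 0.0002  0.0001 -0.0017]
```

Request:
send_rows --deltas '[[[0.009,-0.0016,0.045,0,0,0,1],[0.009,-0.0015,0.045,0,0,0,1],[0,0,0.045,0,0,0,1],[0,0,0.045,0,0,0,1],[0,0,0.03,0,0,0,1],[0,0,0.013,0,0,0,1],[0,0,0,0,0,0,1],[0,0,0,0,0,0,-1],[0,0,0,0,0,0,-1],[0,0,0,0,0,0,-1],[0,0,0,0,0,0,-1],[0,0,0,0,0,0,-1]]]'

```text
time_s: 23.1
position: [0.4452, 0.3884, 0.0381]
tool_rot: [[0.993, -0.118, 0.001], [-0.118, -0.993, 0.001], [0.001, -0.001, -1.0]]
ft_force: [-1.2, 0.3, 5.3]
grip_width: 0.0233
gripper_force: 41.2
```

Request:
send_rows --deltas '[[[0,0,-0.04,0,0,0,-1],[0,0,-0.045,0,0,0,-1],[0,0,-0.045,0,0,0,-1],[0,0,-0.03,0,0,-0.109,-1],[0,0,0,0,0,-0.108,-1],[0,0,0,0,0,0,-1]]]'

```text
time_s: 23.85
position: [0.4448, 0.3881, 0.1972]
tool_rot: [[0.995, 0.097, -0.0], [0.097, -0.995, -0.0], [-0.0, 0.0, -1.0]]
ft_force: [0.9, -0.6, -1.5]
grip_width: 0.0231
gripper_force: 40.4
```

```bash
python3 plan.py 0.5599 -0.0685 0.19 5.7 .052
```

```text
23.85 [0.4448 0.3881 0.1972] [[0.995, 0.097, -0.0], [0.097, -0.995, -0.0], [-0.0, 0.0, -1.0]] [ 0.9 -0.6 -1.5] 0.02310112373207647 40.38362681865692 [ 29.6  28.5  73.3  -0.   78.3 114. ]
shift total [0.0702 0.4656 0.0073] rows 10 each [0.007  0.0466 0.0007] | turn total [ 0.0002  0.0005 -0.0021] rows 1 each [ 0.0002  0.0005 -0.0021]
```

Request:
send_rows --deltas '[[[0.007,0.0466,0.0003,0,0,-0.002,-1],[0.007,0.0466,0.0003,0,0,0,-1],[0.007,0.0466,0.0003,0,0,0,-1],[0.007,0.0466,0.0003,0,0,0,-1],[0.007,0.0466,0.0003,0,0,0,-1],[0.007,0.0466,0.0003,0,0,0,-1],[0.007,0.0466,0.0003,0,0,0,-1],[0.007,0.0466,0.0003,0,0,0,-1],[0.007,0.0466,0.0003,0,0,0,-1],[0.007,0.0466,0.0003,0,0,0,-1],[0,0,0,0,0,0,-1],[0,0,0,0,0,0,-1]]]'

```text
time_s: 25.35
position: [0.5608, -0.068, 0.1938]
tool_rot: [[0.995, 0.099, -0.001], [0.099, -0.995, 0.001], [-0.001, -0.001, -1.0]]
ft_force: [0.3, 0.9, 0.6]
grip_width: 0.0229
gripper_force: 40.4
```

```bash
python3 plan.py 0.5599 -0.0685 0.06 5.7 .052
```

```text
25.35 [ 0.5608 -0.068   0.1938] [[0.995, 0.099, -0.001], [0.099, -0.995, 0.001], [-0.001, -0.001, -1.0]] [0.3 0.9 0.6] 0.02292027620531972 40.400245785713196 [-18.9  26.3  77.8   0.   76.   65.4]
shift total [-0.0008  0.0005  0.1338] rows 3 each [-0.0003  0.0002  0.0446] | turn total [-0.0009  0.0013 -0.0007] rows 1 each [-0.0009  0.0013 -0.0007]
```

Request:
send_rows --deltas '[[[-0.0008,0.0005,0.04,0,0,0,-1],[0,0,0.04,0,0,0,-1],[0,0,0.03,0,0,0,-1],[0,0,0.02,0,0,0,-1],[0,0,0.006,0,0,0,-1],[0,0,0.004,0,0,0,-1],[0,0,0.003,0,0,0,-1],[0,0,0.001,0,0,0,-1],[0,0,0,0,0,0,-1]]]'

```text
time_s: 26.48
position: [0.5606, -0.0691, 0.0507]
tool_rot: [[0.995, 0.1, 0.001], [0.1, -0.995, -0.0], [0.0, 0.0, -1.0]]
ft_force: [-0.7, 0.2, -1.1]
grip_width: 0.0233
gripper_force: 40.4
```

Two millimetres further down to the floor, then push to the end stop and the side stop.

Request:
send_rows --deltas '[[[0,0,0.0012,0,0,0,-1],[0,0,0.0008,0,0,0,-1],[-0.003,0,0,0,0,0,-1],[-0.003,0,0,0,0,0,-1],[-0.002,0,0,0,0,0,-1],[-0.002,0,0,0,0,0,-1],[-0.002,0,0,0,0,0,-1],[0,0,0,0,0,0,-1]]]'

```text
time_s: 27.48
position: [0.5501, -0.0702, 0.0489]
tool_rot: [[0.995, 0.1, 0.005], [0.1, -0.995, -0.0], [0.005, 0.001, -1.0]]
ft_force: [6.7, 2.1, -4.0]
grip_width: 0.0232
gripper_force: 40.1
```

Request:
send_rows --deltas '[[[-0.001,-0.001,0,0,0,0,-1],[0,-0.002,0,0,0,0,-1],[0,-0.002,0,0,0,0,-1],[0,-0.001,0,0,0,0,-1],[0,0,0,0,0,0,-1]]]'

```text
time_s: 28.1
position: [0.5496, -0.0654, 0.0494]
tool_rot: [[0.995, 0.1, 0.007], [0.1, -0.995, -0.003], [0.007, 0.003, -1.0]]
ft_force: [9.1, -3.3, -1.1]
grip_width: 0.0231
gripper_force: 40.4
```

Request:
send_rows --deltas '[[[0,-0.0015,0,0,0,0,-1],[0,0,0,0,0,0,-1],[0,0,0,0,0,0,-0.2],[0,0,0,0,0,0,-0.2],[0,0,0,0,0,0,-0.2],[0,0,-0.03,0,0,0,-0.2],[0,0,-0.04,0,0,0,0],[0,0,-0.045,0,0,0,1],[0,0,-0.045,0,0,0,1],[0,-0.03,-0.04,0,0,0,1],[0,0,0,0,0,0,1]]]'

```text
time_s: 29.48
position: [0.5442, -0.0317, 0.2514]
tool_rot: [[0.995, 0.102, 0.006], [0.102, -0.995, -0.001], [0.006, 0.002, -1.0]]
ft_force: [-0.6, 0.6, -0.9]
grip_width: 0.0853
gripper_force: 0.0
```

```bash
python3 jig.py wrist w6.png; python3 plan.py 0.572 0.271 0.24 2.6 .052;python3 - <<'E'
from seg import *
d=grab('top'); seg(d,box=(.3,.7,.15,.45),hi=.05)
E
```

```text
29.475 [ 0.5442 -0.0317  0.2514] [[0.995, 0.102, 0.006], [0.102, -0.995, -0.001], [0.006, 0.002, -1.0]] [-0.6  0.6 -0.9] 0.08534901789900093 0.0 [-15.8  21.4  75.8   0.   82.4  68.3]
jig batten [ 26.9 -48.6] [118.   31.7] 0.9 z 0.042
jig batten [ 26.6 -83.8] [117.4  24.5] 1.1 z 0.0439
29.525 [ 0.5437 -0.0324  0.2492] [[0.995, 0.102, 0.002], [0.102, -0.995, -0.001], [0.002, 0.001, -1.0]] [ 0.1 -0.5  0.6] 0.08552091141970147 0.0 [-15.9  21.5  76.   -0.   82.4  68.3]
shift total [ 0.0589 -0.299   0.0091] rows 6 each [ 0.0098 -0.0498  0.0015] | turn total [ 0.0007 -0.0018  0.0563] rows 1 each [ 0.0007 -0.0018  0.0563]
px [230. 211.] n 342 c [593.8 369.7] size [120.1  26.1] ang -9.1 z 33.5 med [592.8 367.9  30.3]
px [259. 211.] n 337 c [595.5 273.8] size [120.9  24. ] ang 3.0 z 34.0 med [594.7 272.3  31.1]
```

View pics/w6.png

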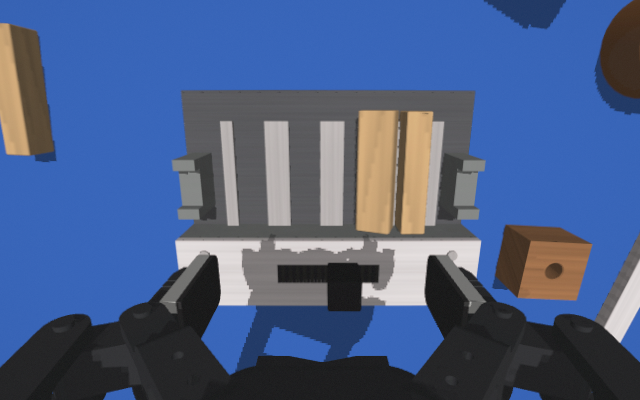

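Batten 2 now sits rolled over on the divider between lanes 3 and 4, at (377,170), with its centre at jig y of about -49. I'll look at its cross-section.

```bash
python3 - <<'E'
from jig import *
d=grab('wrist'); P=cloud(d); Q=P.copy(); Q[...,:2]=(P[...,:2]-O)@R
for x in(-.01,.03,.07):
    m=(abs(Q[...,0]-x)<.0015)&(Q[...,1]>-.1)&(Q[...,1]<-.005)
    q=Q[m]; q=q[np.argsort(q[:,1])]
    b=np.arange(-100,-4,3)
    print(x,[(int(v),round(float(np.median(q[(q[:,1]*1000>=v)&(q[:,1]*1000<v+3),2])*1000),1)) for v in b if ((q[:,1]*1000>=v)&(q[:,1]*1000<v+3)).any()])
m=(Q[...,2]>.03)&(Q[...,1]>-.068)&(Q[...,1]<-.02)&(Q[...,0]>-.03); print(Q[m].min(0),Q[m].max(0))
E
```

```text
-0.01 [(-97, 43.8), (-94, 44.1), (-91, 44.3), (-88, 43.7), (-85, 44.0), (-82, 43.7), (-79, 43.7), (-76, 43.5), (-73, 38.9), (-70, 40.7), (-67, 40.2), (-64, 39.6), (-61, 39.9), (-58, 40.4), (-55, 40.4), (-52, 40.0), (-49, 40.1), (-46, 39.5), (-43, 40.0), (-40, 38.7), (-37, 9.7), (-34, 9.9), (-31, 10.3), (-28, 9.9), (-25, 9.7), (-22, 9.5), (-19, 10.1), (-16, 16.2), (-13, 16.7), (-10, 16.5), (-7, 15.8)]
0.03 [(-97, 43.0), (-94, 44.2), (-91, 44.1), (-88, 44.1), (-85, 44.0), (-82, 44.0), (-79, 43.8), (-76, 43.5), (-73, 38.6), (-70, 40.1), (-67, 40.1), (-64, 40.3), (-61, 281.0), (-58, 294.0), (-55, 303.9), (-52, 267.0), (-49, 261.9), (-46, 290.3), (-43, 273.4), (-40, 263.2), (-37, 300.9), (-34, 303.9), (-31, 10.1), (-28, 10.4), (-25, 10.6), (-22, 10.0), (-19, 10.4), (-16, 300.8), (-13, 299.2), (-10, 297.6), (-7, 297.6)]
0.07 [(-97, 44.4), (-94, 43.9), (-91, 43.8), (-88, 43.8), (-85, 43.9), (-82, 43.6), (-79, 43.9), (-76, 43.6), (-73, 42.8), (-70, 40.2), (-67, 40.3), (-64, 40.5), (-61, 40.3), (-58, 40.6), (-55, 39.8), (-52, 40.2), (-49, 39.9), (-46, 40.4), (-43, 40.1), (-40, 39.4), (-37, 17.8), (-34, 10.0), (-31, 9.6), (-28, 9.3), (-25, 10.2), (-22, 9.5), (-19, 10.1), (-16, 16.3), (-13, 16.6), (-10, 16.3), (-7, 16.2)]
[-0.02991587 -0.06799108  0.03004108] [ 0.08622584 -0.02001188  0.31590403]
```

Batten 2 was probably toppled by the expected knock. It lies on its side, top towards -y: z 16–40 mm, jig y -72 to -38, touching batten 1. I'll press on it with the closed fingertips and drag it +y to make finger room. After that I'll set it upright on the cover's left end with a tilted tool.

```bash
python3 plan.py 0.5579 -0.0898 0.08 5.7 .052
```

```text
29.625 [ 0.5433 -0.0331  0.2472] [[0.995, 0.1, -0.002], [0.1, -0.995, 0.0], [-0.002, -0.001, -1.0]] [-0.1 -0.  -0.5] 0.08490445977836217 0.0 [-16.   21.7  76.1  -0.   82.4  68.3]
shift total [0.0092 0.058  0.1671] rows 4 each [0.0023 0.0145 0.0418] | turn total [-0.0007  0.0022  0.0008] rows 1 each [-0.0007  0.0022  0.0008]
```

Request:
send_rows --deltas '[[[0.0046,0.029,0,0,0,0,-1],[0.0046,0.029,0,0,0,0,-1],[0,0,0.04,0,0,0,-1],[0,0,0.045,0,0,0,-1],[0,0,0.04,0,0,0,-1],[0,0,0.03,0,0,0,-1],[0,0,0.01,0,0,0,-1],[0,0,0.006,0,0,0,-1],[0,0,0.004,0,0,0,-1],[0,0,0.003,0,0,0,-1],[0,0,0.002,0,0,0,-1],[0,0,0,0,0,0,-1]]]'

```text
time_s: 31.12
position: [0.5587, -0.0898, 0.0686]
tool_rot: [[0.995, 0.1, 0.0], [0.1, -0.995, -0.0], [0.0, 0.0, -1.0]]
ft_force: [-0.1, -0.3, -0.2]
grip_width: 0.0001
gripper_force: 0.0
```

Request:
send_rows --deltas '[[[0,0,0.002,0,0,0,-1],[0,0,0.002,0,0,0,-1],[0,0,0.001,0,0,0,-1],[0,0,0.001,0,0,0,-1],[0,0,0,0,0,0,-1]]]'

```text
time_s: 31.75
position: [0.5588, -0.0898, 0.065]
tool_rot: [[0.995, 0.1, 0.002], [0.1, -0.995, -0.001], [0.002, 0.001, -1.0]]
ft_force: [-8.7, 1.5, 24.5]
grip_width: 0.0004
gripper_force: 12.3
```

Request:
send_rows --deltas '[[[0,-0.003,0,0,0,0,-1],[0,-0.003,0,0,0,0,-1],[0,-0.003,0,0,0,0,-1],[0,-0.003,0,0,0,0,-1],[0,-0.003,0,0,0,0,-1],[0,0,0,0,0,0,-1]]]'

```text
time_s: 32.5
position: [0.5578, -0.0755, 0.066]
tool_rot: [[0.995, 0.101, 0.004], [0.101, -0.995, -0.003], [0.003, 0.003, -1.0]]
ft_force: [-10.5, -0.3, 31.7]
grip_width: 0.0003
gripper_force: 14.0
```

Request:
send_rows --deltas '[[[0,0,-0.03,0,0,0,-1],[0,0,-0.045,0,0,0,-1],[0,0,-0.045,0,0,0,0],[-0.02,-0.02,-0.045,0,0,0,1],[-0.02,0,0,0,0,0,1],[0,0,0,0,0,0,1]]]'

```text
time_s: 33.25
position: [0.5147, -0.0588, 0.2279]
tool_rot: [[0.995, 0.1, 0.0], [0.1, -0.995, -0.0], [0.0, 0.0, -1.0]]
ft_force: [0.9, -0.6, -0.1]
grip_width: 0.0723
gripper_force: 0.0
```

```bash
cat > sec.py <<'E'
from jig import *
st()
d=grab('wrist'); P=cloud(d); Q=P.copy(); Q[...,:2]=(P[...,:2]-O)@R
for x in(-.02,.03,.07):
    m=(abs(Q[...,0]-x)<.002)&(Q[...,1]>-.1)&(Q[...,1]<.02)&(Q[...,2]<.13)
    q=Q[m]
    b=np.arange(-100,12,3)
    print(x,[(int(v),round(float(np.median(q[(q[:,1]*1000>=v)&(q[:,1]*1000<v+3),2])*1000))) for v in b if ((q[:,1]*1000>=v)&(q[:,1]*1000<v+3)).any()])
E
python3 sec.py
```

```text
33.25 [ 0.5147 -0.0588  0.2279] [[0.995, 0.1, 0.0], [0.1, -0.995, -0.0], [0.0, 0.0, -1.0]] [ 0.9 -0.6 -0.1] 0.07226046885149469 0.0 [-19.6  20.   82.2  -0.   77.8  64.6]
-0.02 [(-97, 43), (-94, 44), (-91, 44), (-88, 44), (-85, 44), (-82, 44), (-79, 44), (-76, 44), (-73, 22), (-70, 16), (-67, 31), (-64, 35), (-61, 41), (-58, 47), (-55, 47), (-52, 45), (-49, 44), (-46, 41), (-43, 40), (-40, 38), (-37, 36), (-34, 34), (-31, 33), (-28, 10), (-25, 10), (-22, 10), (-19, 11), (-16, 16), (-13, 16), (-10, 16), (-7, 16), (-4, 16), (-1, 16), (2, 16), (5, 16), (8, 10), (11, 10)]
0.03 [(-97, 43), (-94, 44), (-91, 44), (-88, 44), (-85, 44), (-82, 44), (-79, 44), (-76, 44), (-73, 26), (-70, 17), (-67, 31), (-64, 36), (-61, 40), (-58, 46), (-55, 47), (-52, 45), (-49, 44), (-46, 42), (-43, 40), (-40, 38), (-37, 37), (-34, 34), (-31, 33), (-28, 31), (-25, 10), (-22, 10), (-19, 10), (-16, 16), (-13, 16), (-10, 15), (-7, 16), (-4, 16), (-1, 16), (2, 15), (5, 16), (8, 10), (11, 10)]
0.07 [(-97, 44), (-94, 44), (-91, 44), (-88, 44), (-85, 44), (-82, 44), (-79, 44), (-76, 44), (-73, 33), (-70, 16), (-67, 31), (-64, 33), (-61, 40), (-58, 45), (-55, 47), (-52, 46), (-49, 43), (-46, 42), (-43, 40), (-40, 39), (-37, 37), (-34, 35), (-31, 33), (-28, 30), (-25, 10), (-22, 10), (-19, 11), (-16, 16), (-13, 16), (-10, 16), (-7, 16), (-4, 16), (-1, 16), (2, 16), (5, 16), (8, 10), (11, 10)]
```

The drag helped: batten 2 is now tilted about 29° the right way, with its pivot edge on the lane 3 floor near y = -39. I can topple it upright into lane 3 by pushing its high corner +y with the left finger. First I'll find the fingertip height by touching the top of batten 1.

```bash
python3 plan.py 0.5577 -0.0868 0.085 5.7 .052
```

```text
33.3 [ 0.5154 -0.059   0.2274] [[0.995, 0.1, 0.0], [0.1, -0.995, 0.0], [0.0, -0.0, -1.0]] [-0.4 -0.7 -0.4] 0.07884802663392144 0.0 [-19.6  20.   82.1   0.   77.8  64.7]
shift total [0.0393 0.0319 0.1424] rows 3 each [0.0131 0.0106 0.0475] | turn total [-0.     -0.0001  0.0004] rows 1 each [-0.     -0.0001  0.0004]
```

Request:
send_rows --deltas '[[[0.02,0.016,0,0,0,0,0.13],[0.0193,0.0159,0.02,0,0,0,0.13],[0,0,0.045,0,0,0,0.13],[0,0,0.045,0,0,0,0.13],[0,0,0.02,0,0,0,0.13],[0,0,0.01,0,0,0,0.13],[0,0,0.003,0,0,0,0.13],[0,0,0.003,0,0,0,0.13],[0,0,0,0,0,0,0.13]]]'

```text
time_s: 34.42
position: [0.558, -0.0868, 0.0819]
tool_rot: [[0.995, 0.1, 0.001], [0.1, -0.995, -0.0], [0.001, 0.0, -1.0]]
ft_force: [-1.6, -0.1, 0.2]
grip_width: 0.0481
gripper_force: 0.0
```

Request:
send_rows --deltas '[[[0,0,0.003,0,0,0,0.13],[0,0,0.003,0,0,0,0.13],[0,0,0.003,0,0,0,0.13],[0,0,0.002,0,0,0,0.13],[0,0,0.0015,0,0,0,0.13],[0,0,0,0,0,0,0.13]]]'

```text
time_s: 35.17
position: [0.5577, -0.0868, 0.0688]
tool_rot: [[0.995, 0.1, -0.0], [0.1, -0.995, 0.0], [-0.0, -0.0, -1.0]]
ft_force: [0.8, 0.6, -0.5]
grip_width: 0.048
gripper_force: 0.0
```

Request:
send_rows --deltas '[[[0,0,0.001,0,0,0,0.13],[0,0,0.001,0,0,0,0.13],[0,0,0.001,0,0,0,0.13],[0,0,0,0,0,0,0.13]]]'

```text
time_s: 35.67
position: [0.5577, -0.0868, 0.0663]
tool_rot: [[0.995, 0.1, 0.0], [0.1, -0.995, -0.0], [0.0, 0.0, -1.0]]
ft_force: [-1.5, 0.1, 4.1]
grip_width: 0.0484
gripper_force: 2.3
```

Request:
send_rows --deltas '[[[0,0,-0.0015,0,0,0,0.13],[0,-0.004,0,0,0,0,0.13],[0,-0.004,0,0,0,0,0.13],[0,-0.003,0,0,0,0,0.13],[0,-0.002,0,0,0,0,0.13],[0,-0.002,0,0,0,0,0.13],[0,-0.002,0,0,0,0,0.13],[0,-0.002,0,0,0,0,0.13],[0,0,0,0,0,0,0.13]]]'

```text
time_s: 36.8
position: [0.5559, -0.068, 0.0677]
tool_rot: [[0.995, 0.1, 0.0], [0.1, -0.995, -0.0], [0.0, 0.0, -1.0]]
ft_force: [-1.0, -1.2, 2.0]
grip_width: 0.0486
gripper_force: 1.0
```

```bash
python3 sec.py
```

```text
36.8 [ 0.5559 -0.068   0.0677] [[0.995, 0.1, 0.0], [0.1, -0.995, -0.0], [0.0, 0.0, -1.0]] [-1.  -1.2  2. ] 0.04861450199526924 0.9679164700355614 [-19.1  34.5  87.4  -0.   58.1  65.2]
-0.02 [(-67, 30), (-64, 34), (-61, 39), (-58, 43), (-52, 45), (-49, 44), (-46, 42), (-43, 40), (-40, 38), (-37, 36), (-34, 35), (-31, 33), (-28, 31), (-25, 10), (-22, 10), (-19, 10), (-16, 16), (-13, 16), (-10, 16), (-7, 16), (-4, 16), (-1, 16), (2, 16), (5, 16)]
0.03 [(-97, 44), (-94, 44), (-91, 44), (-88, 44), (-85, 101), (-82, 103), (-79, 101), (-76, 100), (-73, 44), (-70, 98), (-58, 68), (-55, 58), (-52, 46), (-49, 45), (-46, 43), (-43, 41), (-40, 39), (-37, 37), (-34, 35), (-31, 33), (-28, 31), (-25, 10), (-22, 10), (-19, 10), (-16, 16), (-13, 16), (-10, 58), (-7, 71), (-4, 16), (-1, 16), (2, 16), (5, 98), (8, 99), (11, 100)]
0.07 [(-97, 44), (-94, 44), (-91, 44), (-88, 44), (-85, 44), (-82, 44), (-79, 44), (-76, 44), (-73, 33), (-70, 16), (-67, 31), (-64, 35), (-61, 39), (-58, 43), (-55, 48), (-52, 47), (-49, 45), (-46, 43), (-43, 41), (-40, 39), (-37, 37), (-34, 35), (-31, 33), (-28, 31), (-25, 10), (-22, 10), (-19, 10), (-16, 16), (-13, 16), (-10, 16), (-7, 16), (-4, 16), (-1, 16), (2, 16), (5, 16), (8, 10), (11, 10)]
```

Request:
send_rows --deltas '[[[0,-0.002,0,0,0,0,0.13],[0,-0.002,0,0,0,0,0.13],[0,-0.002,0,0,0,0,0.13],[0,-0.002,0,0,0,0,0.13],[0,0,0,0,0,0,0.13]]]'

```text
time_s: 37.48
position: [0.5554, -0.0612, 0.0694]
tool_rot: [[0.995, 0.1, 0.002], [0.1, -0.995, -0.003], [0.002, 0.003, -1.0]]
ft_force: [-6.2, -7.2, 17.3]
grip_width: 0.0484
gripper_force: 8.0
```

```bash
python3 sec.py
```

```text
37.475 [ 0.5554 -0.0612  0.0694] [[0.995, 0.1, 0.002], [0.1, -0.995, -0.003], [0.002, 0.003, -1.0]] [-6.2 -7.2 17.3] 0.048394656040363575 8.029666829388589 [-18.4  34.2  87.6  -0.2  58.   66. ]
-0.02 [(-61, 37), (-58, 39), (-55, 43), (-52, 45), (-43, 45), (-40, 42), (-37, 40), (-34, 37), (-31, 35), (-28, 31), (-25, 29), (-22, 10), (-19, 10), (-16, 16), (-13, 16), (-10, 16), (-7, 16), (-4, 16), (-1, 16), (2, 16), (5, 16), (8, 10), (11, 10)]
0.03 [(-97, 44), (-94, 44), (-91, 44), (-88, 44), (-85, 44), (-82, 44), (-79, 44), (-76, 104), (-73, 73), (-70, 102), (-67, 101), (-64, 101), (-61, 35), (-52, 84), (-49, 68), (-46, 49), (-43, 46), (-40, 43), (-37, 40), (-34, 37), (-31, 35), (-28, 32), (-25, 29), (-22, 10), (-19, 10), (-16, 16), (-13, 16), (-10, 16), (-7, 16), (-4, 16), (-1, 71), (2, 16), (5, 16), (8, 10), (11, 11)]
0.07 [(-97, 44), (-94, 44), (-91, 44), (-88, 44), (-85, 44), (-82, 44), (-79, 44), (-76, 44), (-73, 32), (-70, 16), (-67, 16), (-64, 33), (-61, 36), (-58, 39), (-55, 43), (-52, 46), (-49, 49), (-46, 49), (-43, 46), (-40, 43), (-37, 40), (-34, 38), (-31, 35), (-28, 32), (-25, 29), (-22, 10), (-19, 10), (-16, 16), (-13, 16), (-10, 16), (-7, 16), (-4, 16), (-1, 16), (2, 16), (5, 16), (8, 10), (11, 10)]
```

Request:
send_rows --deltas '[[[0,0,-0.002,0,0,0,0.13],[0,-0.002,0,0,0,0,0.13],[0,-0.002,0,0,0,0,0.13],[0,-0.002,0,0,0,0,0.13],[0,0,0,0,0,0,0.13]]]'

```text
time_s: 38.15
position: [0.5547, -0.0543, 0.0709]
tool_rot: [[0.995, 0.1, 0.002], [0.1, -0.995, -0.002], [0.001, 0.002, -1.0]]
ft_force: [-4.8, -2.0, 14.7]
grip_width: 0.0484
gripper_force: 6.7
```

```bash
python3 sec.py|tail -2
```

```text
0.03 [(-97, 44), (-94, 44), (-91, 44), (-88, 44), (-85, 44), (-82, 44), (-79, 44), (-76, 44), (-73, 31), (-70, 105), (-67, 106), (-64, 104), (-61, 103), (-58, 102), (-55, 102), (-46, 87), (-43, 73), (-40, 50), (-37, 46), (-34, 42), (-31, 39), (-28, 34), (-25, 30), (-22, 27), (-19, 10), (-16, 16), (-13, 16), (-10, 16), (-7, 16), (-4, 16), (-1, 16), (2, 16), (5, 69), (8, 11), (11, 10)]
0.07 [(-97, 44), (-94, 44), (-91, 44), (-88, 44), (-85, 44), (-82, 44), (-79, 44), (-76, 44), (-73, 32), (-70, 16), (-67, 16), (-64, 16), (-58, 38), (-55, 40), (-52, 43), (-49, 45), (-46, 47), (-43, 50), (-40, 50), (-37, 47), (-34, 42), (-31, 39), (-28, 35), (-25, 31), (-22, 27), (-19, 10), (-16, 16), (-13, 16), (-10, 16), (-7, 16), (-4, 16), (-1, 16), (2, 16), (5, 16), (8, 10), (11, 10)]
```

Request:
send_rows --deltas '[[[0,0,-0.0015,0,0,0,0.13],[0,-0.002,0,0,0,0,0.13],[0,-0.002,0,0,0,0,0.13],[0,-0.002,-0.001,0,0,0,0.13],[0,0,-0.001,0,0,0,0.13]]]'

```text
time_s: 38.83
position: [0.5537, -0.0476, 0.0726]
tool_rot: [[0.995, 0.1, -0.0], [0.1, -0.995, 0.0], [-0.0, -0.001, -1.0]]
ft_force: [-0.7, -1.0, 0.2]
grip_width: 0.0481
gripper_force: 0.0
```

```bash
python3 sec.py|tail -2
```

```text
0.03 [(-97, 44), (-94, 44), (-91, 44), (-88, 44), (-85, 44), (-82, 44), (-79, 44), (-76, 44), (-73, 31), (-70, 16), (-67, 16), (-64, 106), (-61, 108), (-58, 106), (-55, 105), (-52, 104), (-49, 104), (-37, 77), (-34, 47), (-31, 47), (-28, 48), (-25, 47), (-22, 37), (-19, 26), (-16, 16), (-13, 16), (-10, 16), (-7, 16), (-4, 16), (-1, 16), (2, 16), (5, 16), (8, 10), (11, 70)]
0.07 [(-97, 44), (-94, 44), (-91, 44), (-88, 44), (-85, 44), (-82, 44), (-79, 44), (-76, 44), (-73, 32), (-70, 16), (-67, 16), (-64, 16), (-61, 16), (-58, 16), (-55, 16), (-49, 42), (-46, 43), (-43, 44), (-40, 45), (-37, 46), (-34, 47), (-31, 48), (-28, 48), (-25, 47), (-22, 38), (-19, 27), (-16, 16), (-13, 16), (-10, 16), (-7, 16), (-4, 16), (-1, 16), (2, 16), (5, 16), (8, 10), (11, 10)]
```

Request:
send_rows --deltas '[[[0,0,-0.008,0,0,0,0.13],[0,0,-0.01,0,0,0,0.13],[0,0.0115,0,0,0,0,0.13],[0,0.0115,0,0,0,0,0.13],[0,0,0,0,0,0,0.13]]]'

```text
time_s: 39.5
position: [0.5561, -0.072, 0.0907]
tool_rot: [[0.995, 0.099, -0.0], [0.099, -0.995, 0.0], [-0.0, -0.0, -1.0]]
ft_force: [-1.0, -0.1, 0.4]
grip_width: 0.0482
gripper_force: 0.0
```

```bash
python3 sec.py
```

```text
39.5 [ 0.5561 -0.072   0.0907] [[0.995, 0.099, -0.0], [0.099, -0.995, 0.0], [-0.0, -0.0, -1.0]] [-1.  -0.1  0.4] 0.04817094061101976 0.0 [-19.5  32.7  86.   -0.   61.3  64.9]
-0.02 [(-73, 16), (-70, 16), (-67, 16), (-64, 16), (-61, 15), (-58, 16), (-55, 16), (-52, 16), (-49, 42), (-46, 43), (-43, 44), (-40, 45), (-37, 46), (-34, 47), (-31, 47), (-28, 48), (-25, 47), (-22, 37), (-19, 25), (-16, 16), (-13, 16), (-10, 16), (-7, 16), (-4, 16), (-1, 16)]
0.03 [(-97, 44), (-94, 44), (-91, 44), (-88, 125), (-85, 125), (-82, 124), (-79, 123), (-76, 122), (-73, 32), (-70, 16), (-67, 16), (-64, 16), (-61, 94), (-58, 16), (-55, 16), (-52, 16), (-49, 42), (-46, 43), (-43, 44), (-40, 45), (-37, 46), (-34, 47), (-31, 48), (-28, 49), (-25, 48), (-22, 36), (-19, 26), (-16, 16), (-13, 90), (-10, 17), (-7, 16), (-4, 16), (-1, 16), (2, 122), (5, 123), (8, 124), (11, 125)]
0.07 [(-97, 44), (-94, 44), (-91, 44), (-88, 44), (-85, 44), (-82, 44), (-79, 44), (-76, 44), (-73, 31), (-70, 16), (-67, 16), (-64, 16), (-61, 16), (-58, 16), (-55, 16), (-52, 16), (-49, 17), (-46, 44), (-43, 44), (-40, 45), (-37, 46), (-34, 47), (-31, 48), (-28, 48), (-25, 48), (-22, 38), (-19, 26), (-16, 16), (-13, 16), (-10, 16), (-7, 16), (-4, 16), (-1, 16), (2, 16), (5, 16), (8, 10), (11, 10)]
```

Batten 2 is about 70° up, with its lower edge resting on the divider. Closing the flat pads on it will square it up.

Request:
send_rows --deltas '[[[0,0,0.015,0,0,0,0.13],[0,0,0.014,0,0,0,0.13],[0,0,0.008,0,0,0,0.13],[0,0,0.006,0,0,0,0.13],[0,0,0,0,0,0,0.13]]]' --squeeze 25

```text
time_s: 40.17
position: [0.556, -0.0708, 0.0476]
tool_rot: [[0.995, 0.1, -0.001], [0.1, -0.995, 0.0], [-0.001, -0.0, -1.0]]
ft_force: [-0.5, -0.1, 0.6]
grip_width: 0.0482
gripper_force: 0.0
```

Request:
send_rows --deltas '[[[0,0,0,0,0,0,-0.1],[0,0,0,0,0,0,-0.25],[0,0,0,0,0,0,-0.4],[0,0,0,0,0,0,-0.6],[0,0,0,0,0,0,-1],[0,0,0,0,0,0,-1],[0,0,0,0,0,0,-1]]]'

```text
time_s: 41.05
position: [0.5563, -0.0706, 0.0484]
tool_rot: [[0.995, 0.1, 0.001], [0.1, -0.995, 0.0], [0.001, -0.0, -1.0]]
ft_force: [-0.5, 2.5, 6.3]
grip_width: 0.0271
gripper_force: 23.0
```

```bash
python3 sec.py
```

```text
41.05 [ 0.5563 -0.0706  0.0484] [[0.995, 0.1, 0.001], [0.1, -0.995, 0.0], [0.001, -0.0, -1.0]] [-0.5  2.5  6.3] 0.02713283419567 22.978696982609108 [-19.3  36.1  88.2   0.   55.6  64.9]
-0.02 [(-91, 44), (-88, 44), (-85, 44), (-82, 45), (-58, 16), (-55, 16), (-52, 16), (-22, 25), (-19, 11), (-16, 16), (-13, 16)]
0.03 [(-97, 44), (-94, 44), (-91, 44), (-88, 44), (-85, 44), (-82, 44), (-79, 96), (-76, 80), (-73, 41), (-70, 79), (-67, 78), (-64, 16), (-61, 16), (-58, 17), (-52, 65), (-49, 60), (-46, 44), (-43, 45), (-40, 45), (-37, 46), (-34, 46), (-31, 47), (-28, 48), (-25, 45), (-22, 51), (-19, 67), (-13, 16), (-10, 16), (-7, 16), (-4, 78), (-1, 79), (2, 80), (5, 80), (8, 97), (11, 10)]
0.07 [(-97, 44), (-94, 44), (-91, 44), (-88, 44), (-85, 44), (-82, 44), (-79, 44), (-76, 44), (-73, 33), (-70, 16), (-67, 16), (-64, 16), (-61, 16), (-58, 16), (-55, 16), (-52, 16), (-49, 43), (-46, 44), (-43, 44), (-40, 45), (-37, 46), (-34, 46), (-31, 47), (-28, 47), (-25, 46), (-22, 30), (-19, 10), (-16, 16), (-13, 16), (-10, 16), (-7, 16), (-4, 16), (-1, 16), (2, 16), (5, 16), (8, 10), (11, 10)]
```

Request:
send_rows --deltas '[[[0,0,-0.004,0,0,0,-1],[0,0,-0.004,0,0,0,-1],[0,0,-0.004,0,0,0,-1],[0,0,0,0,0,0,-1],[0,0,0,0,0,0,-1]]]' --squeeze 80

```text
time_s: 41.72
position: [0.5561, -0.0709, 0.0598]
tool_rot: [[0.995, 0.1, -0.0], [0.1, -0.995, 0.0], [-0.0, -0.0, -1.0]]
ft_force: [0.1, -0.2, -1.0]
grip_width: 0.0237
gripper_force: 75.1
```

```bash
python3 sec.py|tail -2
```

```text
0.03 [(-97, 44), (-94, 44), (-91, 44), (-88, 44), (-85, 44), (-82, 44), (-79, 108), (-76, 92), (-73, 43), (-70, 91), (-67, 90), (-64, 17), (-61, 16), (-58, 16), (-55, 16), (-52, 16), (-49, 73), (-46, 55), (-43, 55), (-40, 56), (-37, 56), (-34, 56), (-31, 57), (-28, 57), (-25, 58), (-22, 74), (-19, 10), (-16, 15), (-13, 16), (-10, 16), (-7, 16), (-4, 90), (-1, 91), (2, 91), (5, 92), (8, 109), (11, 10)]
0.07 [(-97, 43), (-94, 44), (-91, 44), (-88, 44), (-85, 44), (-82, 44), (-79, 44), (-76, 44), (-73, 33), (-70, 16), (-67, 16), (-64, 16), (-61, 16), (-58, 16), (-55, 16), (-52, 16), (-49, 54), (-46, 55), (-43, 55), (-40, 56), (-37, 56), (-34, 57), (-31, 57), (-28, 57), (-25, 57), (-22, 39), (-19, 10), (-16, 16), (-13, 16), (-10, 16), (-7, 16), (-4, 16), (-1, 16), (2, 16), (5, 16), (8, 10), (11, 10)]
```

Request:
send_rows --deltas '[[[0,-0.004,0,0,0,0,-1],[0,0,0.005,0,0,0,-1],[0,0,0.004,0,0,0,-1],[0,0,0.003,0,0,0,-1],[0,0,0.001,0,0,0,-1],[0,0,0,0,0,0,-0.3],[0,0,0,0,0,0,-0.3],[0,0,0,0,0,0,-0.3],[0,0,0,0,0,0,-1],[0,0,0,0,0,0,-1],[0,0,0,0,0,0,-1]]]'

```text
time_s: 43.15
position: [0.5558, -0.0667, 0.0475]
tool_rot: [[0.995, 0.1, 0.0], [0.1, -0.995, 0.0], [0.0, -0.0, -1.0]]
ft_force: [-2.1, 0.5, 10.7]
grip_width: 0.0243
gripper_force: 74.5
```

```bash
python3 sec.py|tail -2
```

```text
0.03 [(-97, 43), (-94, 44), (-91, 44), (-88, 44), (-85, 44), (-82, 44), (-79, 44), (-76, 96), (-73, 78), (-70, 79), (-67, 79), (-64, 78), (-61, 77), (-58, 16), (-55, 16), (-46, 63), (-43, 49), (-40, 47), (-37, 47), (-34, 48), (-31, 48), (-28, 49), (-25, 49), (-22, 49), (-19, 59), (-16, 68), (-10, 16), (-7, 16), (-4, 16), (-1, 77), (2, 78), (5, 79), (8, 79), (11, 95)]
0.07 [(-97, 44), (-94, 44), (-91, 44), (-88, 44), (-85, 44), (-82, 44), (-79, 44), (-76, 44), (-73, 33), (-70, 16), (-67, 16), (-64, 16), (-61, 16), (-58, 16), (-55, 16), (-52, 16), (-49, 15), (-43, 47), (-40, 47), (-37, 47), (-34, 48), (-31, 48), (-28, 49), (-25, 49), (-22, 49), (-19, 33), (-16, 16), (-13, 16), (-10, 16), (-7, 16), (-4, 16), (-1, 16), (2, 16), (5, 16), (8, 11), (11, 10)]
```

Request:
send_rows --deltas '[[[0,0,-0.004,0,0,0,-1],[0,0.002,-0.002,0,0,0,-1],[0,0.002,0,0,0,0,-1],[0,0,0.003,0,0,0,-1],[0,0,0.003,0,0,0,-1],[0,0,0.002,0,0,0,-1],[0,0,0.001,0,0,0,-1],[0,0,0,0,0,0,-1]]]'

```text
time_s: 44.2
position: [0.5561, -0.0708, 0.0444]
tool_rot: [[0.995, 0.1, 0.0], [0.1, -0.995, -0.0], [0.0, 0.0, -1.0]]
ft_force: [-3.0, 1.7, 7.4]
grip_width: 0.0225
gripper_force: 77.9
```

```bash
python3 sec.py|tail -2
```

```text
0.03 [(-97, 44), (-94, 44), (-91, 44), (-88, 44), (-85, 44), (-82, 44), (-79, 94), (-76, 91), (-73, 40), (-70, 75), (-67, 74), (-64, 73), (-61, 16), (-49, 60), (-46, 45), (-43, 44), (-40, 44), (-37, 44), (-34, 44), (-31, 45), (-28, 45), (-25, 46), (-22, 60), (-10, 16), (-7, 17), (-4, 74), (-1, 75), (2, 76), (5, 90), (8, 94), (11, 10)]
0.07 [(-97, 44), (-94, 44), (-91, 44), (-88, 44), (-85, 44), (-82, 44), (-79, 44), (-76, 44), (-73, 33), (-70, 16), (-67, 16), (-64, 16), (-61, 16), (-58, 16), (-55, 16), (-52, 16), (-49, 43), (-46, 44), (-43, 44), (-40, 44), (-37, 44), (-34, 44), (-31, 45), (-28, 45), (-25, 44), (-19, 10), (-16, 16), (-13, 16), (-10, 16), (-7, 16), (-4, 16), (-1, 16), (2, 16), (5, 16), (8, 11), (11, 10)]
```

Request:
send_rows --deltas '[[[0,0,0,0,0,0,-0.25],[0,0,0,0,0,0,-0.25],[0,0,-0.003,0,0,0,-0.25],[0,0,0,0,0,0,-0.25],[0,0,0,0,0,0,-1],[0,0,0,0,0,0,-1],[0,0,0,0,0,0,-1],[-0.001,0,0,0,0,0,-1],[-0.002,0,0,0,0,0,-1],[0,0,0,0,0,0,-1]]]' --squeeze 40

```text
time_s: 45.5
position: [0.5555, -0.0712, 0.0475]
tool_rot: [[0.995, 0.099, 0.007], [0.099, -0.995, -0.0], [0.007, 0.001, -1.0]]
ft_force: [11.3, 2.8, -0.8]
grip_width: 0.0234
gripper_force: 40.3
```

```bash
python3 sec.py|tail -2
```

```text
0.03 [(-97, 44), (-94, 44), (-91, 44), (-88, 44), (-85, 44), (-82, 44), (-79, 97), (-76, 79), (-73, 40), (-70, 79), (-67, 78), (-64, 17), (-61, 16), (-58, 16), (-49, 60), (-46, 45), (-43, 44), (-40, 44), (-37, 44), (-34, 44), (-31, 44), (-28, 44), (-25, 47), (-22, 63), (-16, 16), (-13, 16), (-10, 16), (-7, 76), (-4, 77), (-1, 79), (2, 79), (5, 93), (8, 98), (11, 10)]
0.07 [(-97, 44), (-94, 44), (-91, 44), (-88, 44), (-85, 44), (-82, 44), (-79, 44), (-76, 44), (-73, 33), (-70, 16), (-67, 16), (-64, 16), (-61, 16), (-58, 16), (-55, 16), (-52, 16), (-49, 44), (-46, 44), (-43, 44), (-40, 45), (-37, 45), (-34, 45), (-31, 44), (-28, 44), (-25, 44), (-22, 10), (-19, 10), (-16, 16), (-13, 16), (-10, 16), (-7, 16), (-4, 16), (-1, 16), (2, 16), (5, 16), (8, 11), (11, 10)]
```

Batten 2 is upright, flat on the floor and against the end stop. Now I'll push it to the side stop.

Request:
send_rows --deltas '[[[0,-0.002,0,0,0,0,-1],[0,-0.002,0,0,0,0,-1],[0,-0.002,0,0,0,0,-1],[0,-0.002,0,0,0,0,-1],[0,-0.001,0,0,0,0,-1],[0,0,0,0,0,0,-1]]]'

```text
time_s: 46.3
position: [0.5548, -0.0645, 0.0476]
tool_rot: [[0.995, 0.1, 0.007], [0.1, -0.995, -0.005], [0.006, 0.005, -1.0]]
ft_force: [9.1, -9.4, -1.8]
grip_width: 0.0231
gripper_force: 40.3
```

Request:
send_rows --deltas '[[[0,0,0,0,0,0,-0.3],[0,0,0,0,0,0,-0.2],[0,0,0,0,0,0,-0.2],[0,0,0,0,0,0,-0.2],[0,0,-0.03,0,0,0,-0.2],[0,0,-0.04,0,0,0,0],[0,0,-0.045,0,0,0,1],[0,0,-0.045,0,0,0,1],[0,0,-0.03,0,0,0,1],[0,0,0,0,0,0,1]]]'

```text
time_s: 47.55
position: [0.5527, -0.0623, 0.239]
tool_rot: [[0.995, 0.1, 0.004], [0.1, -0.995, -0.001], [0.004, 0.002, -1.0]]
ft_force: [0.0, 0.3, -0.3]
grip_width: 0.0857
gripper_force: 0.0
```

```bash
python3 jig.py wrist w7.png; python3 plan.py 0.575 0.271 0.24 2.6 .052;python3 - <<'E'
from seg import *
d=grab('top'); seg(d,box=(.3,.7,.15,.45),hi=.05);seg(d,box=(.3,.66,-.6,-.35),hi=.05)
E
```

```text
47.55 [ 0.5527 -0.0623  0.239 ] [[0.995, 0.1, 0.004], [0.1, -0.995, -0.001], [0.004, 0.002, -1.0]] [ 0.   0.3 -0.3] 0.08565726716138145 0.0 [-18.6  23.1  75.3   0.   81.4  65.6]
jig batten [ 26.5 -28.1] [117.   24.1] 0.1 z 0.044
jig batten [ 26.6 -84.3] [117.3  24.3] 0.6 z 0.0439
47.6 [ 0.5522 -0.0621  0.2372] [[0.995, 0.1, 0.001], [0.1, -0.995, -0.0], [0.001, 0.0, -1.0]] [ 0.3 -0.4 -0.4] 0.08521025433924365 0.0 [-18.6  23.2  75.4   0.   81.4  65.6]
shift total [ 0.0561 -0.3291 -0.0029] rows 7 each [ 0.008  -0.047  -0.0004] | turn total [ 0.0004 -0.001   0.055 ] rows 1 each [ 0.0004 -0.001   0.055 ]
px [230. 210.] n 342 c [594.2 369.8] size [120.9  26.1] ang -8.0 z 33.8 med [592.8 367.9  30.5]
px [259. 211.] n 335 c [595.3 273.4] size [120.8  25.1] ang 3.7 z 34.1 med [594.8 272.3  31.4]
px [471. 251.] n 853 c [ 480.3 -414.6] size [282.4  34.9] ang -7.7 z 16.1 med [ 481.8 -413.7   14.6]
```

Request:
send_rows --deltas '[[[0.008,-0.047,0,0,0,0,1],[0.008,-0.047,0,0,0,0,1],[0.008,-0.047,0,0,0,0,1],[0.008,-0.047,0,0,0,0,1],[0.008,-0.047,0,0,0,0,1],[0.008,-0.047,0,0,0,0,1],[0.008,-0.047,0,0,0,0.055,1],[0,0,0,0,0,0,1],[0,0,0,0,0,0,1]]]'

```text
time_s: 48.78
position: [0.5748, 0.2702, 0.2355]
tool_rot: [[0.999, 0.046, -0.002], [0.046, -0.999, -0.001], [-0.002, 0.001, -1.0]]
ft_force: [-0.9, 0.2, 0.1]
grip_width: 0.0853
gripper_force: 0.0
```

```bash
python3 - <<'E'
from seg import *
st(); d=grab('wrist'); seg(d,minpx=200,box=(.3,.7,.15,.46),hi=.06)
E
python3 plan.py 0.596 0.271 0.037 2.8 .045
```

```text
48.775 [0.5748 0.2702 0.2355] [[0.999, 0.046, -0.002], [0.046, -0.999, -0.001], [-0.002, 0.001, -1.0]] [-0.9  0.2  0.1] 0.08530583278204323 0.0 [ 14.5  31.4  61.5  -0.   87.2 101.9]
px [218. 149.] n 4131 c [594.1 369.3] size [120.2  24.7] ang -7.8 z 34.2 med [597.  366.7  31.5]
px [322. 152.] n 3317 c [595.7 270.7] size [119.9  24. ] ang 2.7 z 34.4 med [598.5 270.7  34. ]
48.825 [0.5749 0.2698 0.236 ] [[0.999, 0.045, -0.002], [0.045, -0.999, -0.001], [-0.002, 0.001, -1.0]] [-0.6 -0.2 -0.4] 0.08539789101520033 0.0 [ 14.5  31.3  61.5  -0.   87.2 101.9]
shift total [ 0.0215 -0.0004  0.1989] rows 5 each [ 0.0043 -0.0001  0.0398] | turn total [ 0.0007  0.0018 -0.0041] rows 1 each [ 0.0007  0.0018 -0.0041]
```

Request:
send_rows --deltas '[[[0.011,-0.0004,0.045,0,0,0,1],[0.0105,0,0.045,0,0,0,1],[0,0,0.045,0,0,0,1],[0,0,0.04,0,0,0,1],[0,0,0.015,0,0,0,1],[0,0,0.008,0,0,0,1],[0,0,0,0,0,0,1],[0,0,0,0,0,0,-1],[0,0,0,0,0,0,-1],[0,0,0,0,0,0,-1],[0,0,0,0,0,0,-1],[0,0,0,0,0,0,-1]]]' --squeeze 40

```text
time_s: 50.32
position: [0.5967, 0.2722, 0.0394]
tool_rot: [[0.999, 0.045, 0.001], [0.045, -0.999, 0.0], [0.001, -0.0, -1.0]]
ft_force: [-0.6, -0.2, 3.9]
grip_width: 0.0232
gripper_force: 41.2
```

Request:
send_rows --deltas '[[[0,0,-0.04,0,0,0,-1],[0,0,-0.045,0,0,0,-1],[0,0,-0.045,0,0,0,-1],[0,0,-0.02,0,0,-0.052,-1],[0,0,0,0,0,0,-1],[0,0,0,0,0,0,-1]]]'

```text
time_s: 51.08
position: [0.5959, 0.272, 0.1873]
tool_rot: [[0.995, 0.096, -0.003], [0.096, -0.995, -0.001], [-0.003, 0.0, -1.0]]
ft_force: [-0.2, 0.6, -0.6]
grip_width: 0.0231
gripper_force: 40.5
```

```bash
python3 plan.py 0.5543 -0.0127 0.19 5.7 .052
```

```text
51.075 [0.5959 0.272  0.1873] [[0.995, 0.096, -0.003], [0.096, -0.995, -0.001], [-0.003, 0.0, -1.0]] [-0.2  0.6 -0.6] 0.023065590117989733 40.52985191345215 [14.2 35.4 62.2  0.  82.6 98.7]
shift total [-0.0688  0.2793 -0.0024] rows 6 each [-0.0115  0.0466 -0.0004] | turn total [ 0.0004  0.0027 -0.0032] rows 1 each [ 0.0004  0.0027 -0.0032]
```

Request:
send_rows --deltas '[[[-0.0115,0.0466,0,0,0,-0.003,-1],[-0.0115,0.0466,0,0,0,0,-1],[-0.0115,0.0466,0,0,0,0,-1],[-0.0115,0.0466,0,0,0,0,-1],[-0.0115,0.0466,0,0,0,0,-1],[-0.0115,0.0466,0,0,0,0,-1],[0,0,0,0,0,0,-1],[0,0,0,0,0,0,-1]]]'

```text
time_s: 52.08
position: [0.5554, -0.0125, 0.188]
tool_rot: [[0.995, 0.1, -0.002], [0.1, -0.995, 0.001], [-0.002, -0.001, -1.0]]
ft_force: [0.4, 0.1, -0.2]
grip_width: 0.023
gripper_force: 40.5
```

```bash
python3 plan.py 0.5543 -0.0127 0.053 5.7 .052
```

```text
52.075 [ 0.5554 -0.0125  0.188 ] [[0.995, 0.1, -0.002], [0.1, -0.995, 0.001], [-0.002, -0.001, -1.0]] [ 0.4  0.1 -0.2] 0.02300678448229005 40.533955693244934 [-13.5  25.7  79.9   0.   74.5  70.8]
shift total [-0.0009  0.0002  0.135 ] rows 3 each [-0.0003  0.0001  0.045 ] | turn total [-0.0009  0.0017  0.0002] rows 1 each [-0.0009  0.0017  0.0002]
```

Request:
send_rows --deltas '[[[-0.0009,0,0.04,0,0,0,-1],[0,0,0.04,0,0,0,-1],[0,0,0.03,0,0,0,-1],[0,0,0.015,0,0,0,-1],[0,0,0.006,0,0,0,-1],[0,0,0.004,0,0,0,-1],[0,0,0.001,0,0,0,-1],[0,0,0.001,0,0,0,-1],[0,0,0,0,0,0,-1]]]'

```text
time_s: 53.2
position: [0.5549, -0.0131, 0.0522]
tool_rot: [[0.995, 0.1, 0.001], [0.1, -0.995, -0.0], [0.001, 0.0, -1.0]]
ft_force: [-0.7, 0.3, -1.5]
grip_width: 0.0233
gripper_force: 40.6
```

Request:
send_rows --deltas '[[[0,0,0.0012,0,0,0,-1],[0,0,0.0012,0,0,0,-1],[-0.003,0,0,0,0,0,-1],[-0.003,0,0,0,0,0,-1],[-0.002,0,0,0,0,0,-1],[-0.002,0,0,0,0,0,-1],[-0.002,0,0,0,0,0,-1],[0,0,0,0,0,0,-1]]]'

```text
time_s: 54.2
position: [0.5463, -0.0141, 0.0505]
tool_rot: [[0.995, 0.099, 0.01], [0.099, -0.995, 0.0], [0.01, 0.001, -1.0]]
ft_force: [14.2, 5.2, -4.4]
grip_width: 0.0234
gripper_force: 39.9
```

Request:
send_rows --deltas '[[[0,-0.002,0,0,0,0,-1],[0,-0.002,0,0,0,0,-1],[0,-0.001,0,0,0,0,-1],[0,-0.001,0,0,0,0,-1],[0,0,0,0,0,0,-1]]]'

```text
time_s: 54.82
position: [0.5459, -0.0095, 0.0509]
tool_rot: [[0.995, 0.1, 0.01], [0.1, -0.995, -0.003], [0.01, 0.004, -1.0]]
ft_force: [12.3, -3.7, -2.3]
grip_width: 0.0231
gripper_force: 40.6
```

Request:
send_rows --deltas '[[[0,-0.001,0,0,0,0,-1],[0,0,0,0,0,0,-1],[0,0,0,0,0,0,-0.3],[0,0,0,0,0,0,-0.2],[0,0,0,0,0,0,-0.2],[0,0,0,0,0,0,-0.2],[0,0,-0.03,0,0,0,-0.2],[0,0,-0.04,0,0,0,0],[0,0,-0.045,0,0,0,1],[0,0,-0.045,0,0,0,1],[0,0,-0.03,0,0,0,1],[0,0,0,0,0,0,1]]]'

```text
time_s: 56.32
position: [0.5426, -0.0073, 0.2415]
tool_rot: [[0.995, 0.1, 0.004], [0.1, -0.995, -0.001], [0.004, 0.001, -1.0]]
ft_force: [-0.5, -0.3, -0.2]
grip_width: 0.0854
gripper_force: 0.0
```

```bash
python3 jig.py wrist; python3 plan.py 0.573 0.371 0.24 -7.8 .052
```

```text
56.325 [ 0.5426 -0.0073  0.2415] [[0.995, 0.1, 0.004], [0.1, -0.995, -0.001], [0.004, 0.001, -1.0]] [-0.5 -0.3 -0.2] 0.08536851695377844 0.0 [-13.3  21.6  77.2   0.   81.   71. ]
jig batten [26.4 27.9] [116.7  23.9] 0.1 z 0.044
jig batten [ 26.5 -83.5] [117.2  24.8] 0.6 z 0.0439
jig batten [ 26.4 -28.1] [116.8  24.4] 0.1 z 0.0439
56.375 [ 0.542  -0.0072  0.2398] [[0.995, 0.1, 0.001], [0.1, -0.995, -0.0], [0.001, 0.0, -1.0]] [-0.5  0.1 -0.6] 0.08549736845914914 0.0 [-13.3  21.7  77.3   0.   80.9  71. ]
shift total [ 6.870e-02 -3.732e-01 -3.000e-04] rows 8 each [ 0.0086 -0.0466 -0.    ] | turn total [ 2.000e-04 -9.000e-04  2.366e-01] rows 2 each [ 1.000e-04 -5.000e-04  1.183e-01]
```

Three battens are registered. Now the fourth.

Request:
send_rows --deltas '[[[0.0086,-0.0466,0,0,0,0,1],[0.0086,-0.0466,0,0,0,0,1],[0.0086,-0.0466,0,0,0,0,1],[0.0086,-0.0466,0,0,0,0,1],[0.0086,-0.0466,0,0,0,0,1],[0.0086,-0.0466,0,0,0,0,1],[0.0086,-0.0466,0,0,0,0,1],[0.0086,-0.0466,0,0,0,0.118,1],[0,0,0,0,0,0.118,1],[0,0,0,0,0,0,1],[0,0,0,0,0,0,1]]]'

```text
time_s: 57.75
position: [0.5732, 0.37, 0.2387]
tool_rot: [[0.991, -0.134, -0.001], [-0.134, -0.991, -0.001], [-0.001, 0.001, -1.0]]
ft_force: [0.7, -0.0, -1.0]
grip_width: 0.0855
gripper_force: 0.0
```

```bash
python3 - <<'E'
from seg import *
st(); d=grab('wrist'); seg(d,minpx=200,box=(.3,.7,.15,.46),hi=.06)
E
python3 plan.py 0.594 0.369 0.037 -7.8 .045
```

```text
57.75 [0.5732 0.37   0.2387] [[0.991, -0.134, -0.001], [-0.134, -0.991, -0.001], [-0.001, 0.001, -1.0]] [ 0.7 -0.  -1. ] 0.08552517713579252 0.0 [ 22.9  36.4  51.8  -0.   92.  120.6]
px [319. 152.] n 3307 c [593.9 369.5] size [120.2  24. ] ang -8.1 z 34.4 med [597.2 369.   33.9]
57.8 [0.5733 0.3699 0.239 ] [[0.991, -0.134, -0.001], [-0.134, -0.991, -0.0], [-0.001, 0.001, -1.0]] [-0.2 -0.8 -0.7] 0.08540867379419297 0.0 [ 22.9  36.3  51.7  -0.   92.  120.6]
shift total [ 0.0208 -0.002   0.202 ] rows 5 each [ 0.0042 -0.0004  0.0404] | turn total [0.0005 0.0008 0.0015] rows 1 each [0.0005 0.0008 0.0015]
```

Request:
send_rows --deltas '[[[0.0105,-0.0013,0.045,0,0,0,1],[0.0105,-0.0012,0.045,0,0,0,1],[0,0,0.045,0,0,0,1],[0,0,0.04,0,0,0,1],[0,0,0.016,0,0,0,1],[0,0,0.01,0,0,0,1],[0,0,0,0,0,0,1],[0,0,0,0,0,0,-1],[0,0,0,0,0,0,-1],[0,0,0,0,0,0,-1],[0,0,0,0,0,0,-1],[0,0,0,0,0,0,-1]]]'

```text
time_s: 59.3
position: [0.5946, 0.3703, 0.0391]
tool_rot: [[0.991, -0.135, 0.001], [-0.135, -0.991, 0.0], [0.001, -0.0, -1.0]]
ft_force: [-1.1, 0.6, 2.9]
grip_width: 0.0229
gripper_force: 41.0
```

Request:
send_rows --deltas '[[[0,0,-0.04,0,0,0,-1],[0,0,-0.045,0,0,0,-1],[0,0,-0.045,0,0,0,-1],[0,0,-0.02,0,0,-0.12,-1],[0,0,0,0,0,-0.119,-1],[0,0,0,0,0,0,-1],[0,0,0,0,0,0,-1]]]'

```text
time_s: 60.18
position: [0.5942, 0.3701, 0.1879]
tool_rot: [[0.995, 0.101, -0.001], [0.101, -0.995, -0.0], [-0.001, 0.0, -1.0]]
ft_force: [0.5, 0.6, -1.5]
grip_width: 0.0229
gripper_force: 40.4
```

```bash
python3 plan.py 0.5487 0.043 0.19 5.7 .052
```

```text
60.175 [0.5942 0.3701 0.1879] [[0.995, 0.101, -0.001], [0.101, -0.995, -0.0], [-0.001, 0.0, -1.0]] [ 0.5  0.6 -1.5] 0.02286306335618672 40.44887602329254 [ 22.3  40.   52.9   0.   87.1 106.5]
shift total [-0.0783  0.3208 -0.0019] rows 7 each [-0.0112  0.0458 -0.0003] | turn total [0.0003 0.0012 0.0016] rows 1 each [0.0003 0.0012 0.0016]
```

Request:
send_rows --deltas '[[[-0.0112,0.0458,0,0,0,0.0016,-1],[-0.0112,0.0458,0,0,0,0,-1],[-0.0112,0.0458,0,0,0,0,-1],[-0.0112,0.0458,0,0,0,0,-1],[-0.0112,0.0458,0,0,0,0,-1],[-0.0112,0.0458,0,0,0,0,-1],[-0.0112,0.0458,0,0,0,0,-1],[0,0,0,0,0,0,-1],[0,0,0,0,0,0,-1]]]'

```text
time_s: 61.3
position: [0.5491, 0.0436, 0.1884]
tool_rot: [[0.995, 0.1, -0.0], [0.1, -0.995, 0.0], [-0.0, -0.0, -1.0]]
ft_force: [-0.3, -0.5, -1.5]
grip_width: 0.0231
gripper_force: 40.5
```

```bash
python3 plan.py 0.549 0.043 0.052 5.7 .052
```

```text
61.3 [0.5491 0.0436 0.1884] [[0.995, 0.1, -0.0], [0.1, -0.995, 0.0], [-0.0, -0.0, -1.0]] [-0.3 -0.5 -1.5] 0.02307376837159998 40.46780169010162 [-7.8 25.2 80.7  0.  74.1 76.4]
shift total [-1.000e-04  6.000e-04  1.364e-01] rows 3 each [-0.      0.0002  0.0455] | turn total [-0.0004  0.0002  0.0011] rows 1 each [-0.0004  0.0002  0.0011]
```

Request:
send_rows --deltas '[[[0,0.0006,0.04,0,0,0,-1],[0,0,0.04,0,0,0,-1],[0,0,0.03,0,0,0,-1],[0,0,0.015,0,0,0,-1],[0,0,0.006,0,0,0,-1],[0,0,0.004,0,0,0,-1],[0,0,0.0012,0,0,0,-1],[0,0,0.001,0,0,0,-1],[0,0,0.001,0,0,0,-1],[0,0,0,0,0,0,-1]]]'

```text
time_s: 62.55
position: [0.5491, 0.0426, 0.0504]
tool_rot: [[0.995, 0.102, 0.0], [0.102, -0.995, -0.0], [0.0, 0.0, -1.0]]
ft_force: [-0.9, -0.7, -1.9]
grip_width: 0.0231
gripper_force: 40.5
```

Request:
send_rows --deltas '[[[0,0,0.0008,0,0,0,-1],[0,0,0.0005,0,0,0,-1],[-0.003,0,0,0,0,0,-1],[-0.003,0,0,0,0,0,-1],[-0.002,0,0,0,0,0,-1],[-0.002,0,0,0,0,0,-1],[-0.0015,0,0,0,0,0,-1],[0,0,0,0,0,0,-1]]]'

```text
time_s: 63.55
position: [0.5403, 0.0416, 0.0497]
tool_rot: [[0.995, 0.101, 0.007], [0.101, -0.995, 0.0], [0.007, 0.0, -1.0]]
ft_force: [9.6, 3.8, -3.9]
grip_width: 0.0224
gripper_force: 40.0
```

Request:
send_rows --deltas '[[[-0.0005,-0.002,0,0,0,0,-1],[0,-0.002,0,0,0,0,-1],[0,-0.001,0,0,0,0,-1],[0,-0.001,0,0,0,0,-1],[0,0,0,0,0,0,-1]]]'

```text
time_s: 64.18
position: [0.5398, 0.0464, 0.0502]
tool_rot: [[0.995, 0.102, 0.009], [0.102, -0.995, -0.002], [0.008, 0.003, -1.0]]
ft_force: [10.6, -3.7, -1.5]
grip_width: 0.0231
gripper_force: 40.5
```

Request:
send_rows --deltas '[[[0,-0.001,0,0,0,0,-1],[0,0,0,0,0,0,-1],[0,0,0,0,0,0,-0.3],[0,0,0,0,0,0,-0.25],[0,0,0,0,0,0,-0.25],[0,0,0,0,0,0,-0.25],[0,0,-0.03,0,0,0,-0.25],[0,0,-0.04,0,0,0,0],[0,0,-0.045,0,0,0,1],[0,0,-0.045,0,0,0,1],[0,0.04,-0.03,0,0,0,1],[0,0,0,0,0,0,1]]]'

```text
time_s: 65.68
position: [0.5413, 0.0069, 0.2411]
tool_rot: [[0.995, 0.099, 0.004], [0.099, -0.995, -0.001], [0.004, 0.002, -1.0]]
ft_force: [0.1, 0.4, -0.5]
grip_width: 0.0855
gripper_force: 0.0
```

```bash
python3 jig.py wrist w8.png; python3 - <<'E'
from seg import *
d=grab('top'); seg(d,box=(.3,.66,-.6,-.35),hi=.05)
E
python3 plan.py 0.46 -0.41 0.26 -8 .055
```

```text
65.675 [0.5413 0.0069 0.2411] [[0.995, 0.099, 0.004], [0.099, -0.995, -0.001], [0.004, 0.002, -1.0]] [ 0.1  0.4 -0.5] 0.08546719586930956 0.0 [-11.8  21.5  77.4  -0.   80.8  72.5]
jig batten [ 26.9 -83.7] [117.8  25. ] 0.4 z 0.0439
jig batten [26.5 83.9] [116.8  24.2] 0.2 z 0.0439
jig batten [26.4 27.5] [116.7  23.4] 0.2 z 0.0439
jig batten [ 26.4 -27.7] [116.9  24.5] 0.5 z 0.0439
px [471. 251.] n 863 c [ 480.9 -414.5] size [282.7  34.6] ang -7.8 z 16.3 med [ 482.  -413.5   14.8]
65.775 [0.5401 0.0087 0.2385] [[0.995, 0.101, -0.001], [0.101, -0.995, 0.0], [-0.001, -0.001, -1.0]] [-0.1 -0.1 -0.8] 0.08510514102992447 0.0 [-11.6  21.6  77.7   0.   80.7  72.6]
shift total [-0.122   0.4085 -0.0216] rows 8 each [-0.0152  0.0511 -0.0027] | turn total [-0.0004  0.001   0.2407] rows 2 each [-0.0002  0.0005  0.1203]
```

View pics/w8.png

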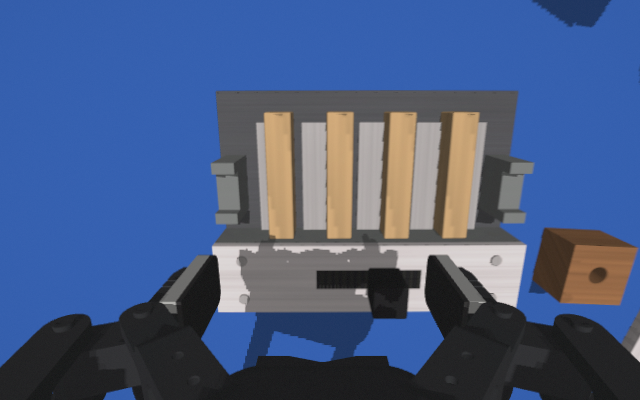

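All four battens are registered. Now the bar.

Request:
send_rows --deltas '[[[-0.0152,0.0511,-0.0027,0,0,0,1],[-0.0152,0.0511,-0.0027,0,0,0,1],[-0.0152,0.0511,-0.0027,0,0,0,1],[-0.0152,0.0511,-0.0027,0,0,0,1],[-0.0152,0.0511,-0.0027,0,0,0,1],[-0.0152,0.0511,-0.0027,0,0,0,1],[-0.0152,0.0511,-0.0027,0,0,0,1],[-0.0152,0.0511,-0.0027,0,0,0.12,1],[0,0,0,0,0,0.12,1],[0,0,0,0,0,0,1],[0,0,0,0,0,0,1]]]'

```text
time_s: 67.15
position: [0.4615, -0.4094, 0.26]
tool_rot: [[0.991, -0.134, -0.001], [-0.134, -0.991, 0.001], [-0.001, -0.001, -1.0]]
ft_force: [0.2, 0.6, 0.6]
grip_width: 0.0853
gripper_force: 0.0
```

```bash
python3 - <<'E'
from seg import *
st(); d=grab('wrist'); seg(d,minpx=200,box=(.3,.7,-.6,-.36),hi=.04)
E
python3 plan.py 0.4815 -0.4155 0.029 -8 .045
```

```text
67.15 [ 0.4615 -0.4094  0.26  ] [[0.991, -0.134, -0.001], [-0.134, -0.991, 0.001], [-0.001, -0.001, -1.0]] [0.2 0.6 0.6] 0.08525906681878327 0.0 [-52.6  28.6  62.4   0.   89.1  45.2]
px [326. 132.] n 7964 c [ 481.  -416.4] size [284.3  30.1] ang -7.9 z 16.4 med [ 495.4 -418.3   16. ]
67.2 [ 0.4615 -0.4094  0.2603] [[0.991, -0.135, -0.0], [-0.135, -0.991, 0.001], [-0.0, -0.001, -1.0]] [ 0.2  0.6 -0.3] 0.08553089926462569 0.0 [-52.6  28.6  62.4   0.   89.1  45.2]
shift total [0.0208 0.0034 0.2313] rows 6 each [0.0035 0.0006 0.0386] | turn total [-0.0006  0.0005  0.0045] rows 1 each [-0.0006  0.0005  0.0045]
```

Request:
send_rows --deltas '[[[0.01,0.0021,0.045,0,0,0,1],[0.0104,0.0022,0.045,0,0,0,1],[0,0,0.045,0,0,0,1],[0,0,0.045,0,0,0,1],[0,0,0.03,0,0,0,1],[0,0,0.012,0,0,0,1],[0,0,0.008,0,0,0,1],[0,0,0,0,0,0,1],[0,0,0,0,0,0,1]]]' --squeeze 80

```text
time_s: 68.32
position: [0.481, -0.4178, 0.0317]
tool_rot: [[0.99, -0.138, 0.001], [-0.138, -0.99, -0.001], [0.001, 0.001, -1.0]]
ft_force: [-0.4, -0.4, 1.1]
grip_width: 0.0855
gripper_force: 0.0
```

```bash
python3 plan.py 0.481 -0.4164 0.029 -8 .045
```

```text
68.325 [ 0.481  -0.4178  0.0317] [[0.99, -0.138, 0.001], [-0.138, -0.99, -0.001], [0.001, 0.001, -1.0]] [-0.4 -0.4  1.1] 0.08548736420634219 0.0 [-51.6  43.1  75.5   0.   61.3  46.3]
shift total [-0.0002 -0.0014  0.0027] rows 1 each [-0.0002 -0.0014  0.0027] | turn total [ 0.0012 -0.0013  0.0015] rows 1 each [ 0.0012 -0.0013  0.0015]
```

Request:
send_rows --deltas '[[[0,-0.0014,0.0015,0,0,0,1],[0,0,0,0,0,0,-1],[0,0,0,0,0,0,-1],[0,0,0,0,0,0,-1],[0,0,0,0,0,0,-1],[0,0,0,0,0,0,-1],[0,0,0,0,0,0,-1]]]'

```text
time_s: 69.2
position: [0.4809, -0.4162, 0.0296]
tool_rot: [[0.99, -0.138, 0.0], [-0.138, -0.99, -0.0], [0.0, 0.0, -1.0]]
ft_force: [-0.5, 1.6, 5.3]
grip_width: 0.028
gripper_force: 80.2
```

Request:
send_rows --deltas '[[[0,0,-0.03,0,0,0,-1],[0,0,-0.04,0,0,0,-1],[0,0,-0.045,0,0,0,-1],[0,0,-0.045,0,0,0,-1],[0,0,-0.03,0,0,-0.15,-1],[0,0,0,0,0,-0.15,-1],[0,0,0,0,0,-0.15,-1],[0,0,0,0,0,-0.15,-1],[0,0,0,0,0,-0.15,-1],[0,0,0,0,0,-0.15,-1],[0,0,0,0,0,-0.15,-1],[0,0,0,0,0,-0.15,-1]]]'

```text
time_s: 70.7
position: [0.4806, -0.4159, 0.2179]
tool_rot: [[0.483, 0.876, -0.001], [0.876, -0.483, 0.002], [0.001, -0.002, -1.0]]
ft_force: [0.9, 0.8, -4.4]
grip_width: 0.0276
gripper_force: 79.9
```

Request:
send_rows --deltas '[[[0,0,0,0,0,-0.15,-1],[0,0,0,0,0,-0.15,-1],[0,0,0,0,0,-0.15,-1],[0,0,0,0,0,-0.15,-1],[0,0,0,0,0,0,-1],[0,0,0,0,0,0,-1]]]'

```text
time_s: 71.45
position: [0.4807, -0.416, 0.2186]
tool_rot: [[-0.088, 0.996, -0.001], [0.996, 0.088, 0.001], [0.001, -0.001, -1.0]]
ft_force: [0.1, 0.1, -3.7]
grip_width: 0.0276
gripper_force: 79.9
```

```bash
python3 plan.py 0.5378 -0.0395 0.19 95.7 .052
```

```text
71.45 [ 0.4807 -0.416   0.2186] [[-0.088, 0.996, -0.001], [0.996, 0.088, 0.001], [0.001, -0.001, -1.0]] [ 0.1  0.1 -3.7] 0.027561328414270725 79.91592407226562 [-51.5  32.   63.1   0.   84.9 -56.6]
shift total [0.37   0.0899 0.0289] rows 8 each [0.0463 0.0112 0.0036] | turn total [-0.0005 -0.0008 -0.0115] rows 1 each [-0.0005 -0.0008 -0.0115]
```

Request:
send_rows --deltas '[[[0.0463,0.0112,0.002,0,0,-0.0115,-1],[0.0463,0.0107,0.002,0,0,0,-1],[0.0463,0.0107,0.002,0,0,0,-1],[0.0463,0.0107,0.002,0,0,0,-1],[0.0463,0.0107,0.002,0,0,0,-1],[0.0463,0.0107,0.002,0,0,0,-1],[0.0463,0.0107,0.002,0,0,0,-1],[0.0463,0.0107,0.002,0,0,0,-1],[0,0,0,0,0,0,-1],[0,0,0,0,0,0,-1]]]'

```text
time_s: 72.7
position: [0.5292, -0.0392, 0.2032]
tool_rot: [[-0.101, 0.995, 0.0], [0.995, 0.101, -0.0], [-0.0, 0.0, -1.0]]
ft_force: [0.1, -0.3, -4.4]
grip_width: 0.0274
gripper_force: 79.9
```

```bash
python3 plan.py 0.5378 -0.0395 0.11 95.7 .052; python3 - <<'E'
from jig import *
d=grab('wrist'); save(d,'w9.png'); P=cloud(d); Q=P.copy(); Q[...,:2]=(P[...,:2]-O)@R
z=telemetry.observe()['position'][2]
m=(abs(Q[...,2]-(z-.0296+.016))<.004)&(abs(Q[...,0]-.015)<.03)
print(z, cv2.minAreaRect((Q[m][:,:2]*1000).astype(np.float32)),m.sum(),np.median(Q[m][:,2]))
E
```

```text
72.7 [ 0.5292 -0.0392  0.2032] [[-0.101, 0.995, 0.0], [0.995, 0.101, -0.0], [-0.0, 0.0, -1.0]] [ 0.1 -0.3 -4.4] 0.02742411870251788 79.94043946266174 [-17.   22.5  82.6  -0.   74.9 -22.8]
shift total [-0.0011  0.0085  0.0932] rows 2 each [-0.0006  0.0043  0.0466] | turn total [0.0001 0.0004 0.0019] rows 1 each [0.0001 0.0004 0.0019]
0.2031412186435779 ((7.6031670570373535, 30.177207946777344), (47.09477996826172, 148.00840759277344), 6.529176235198975) 27703 0.18955996729211916
```

View pics/w9.png

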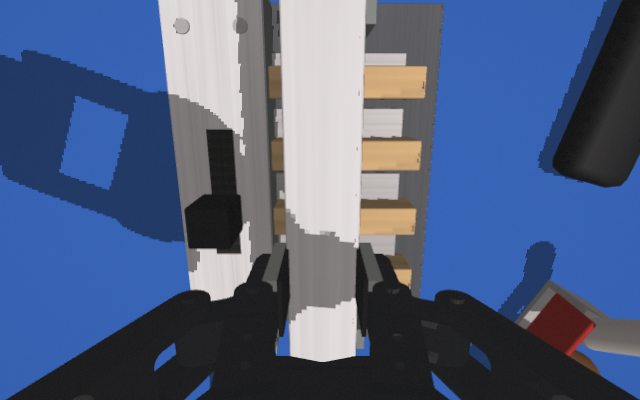

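The bar is held straight and level over the jig, so I'll lower it onto the saddles.

Request:
send_rows --deltas '[[[-0.0011,0.0085,0,0,0,0.0019,-1],[0,0,0.04,0,0,0,-1],[0,0,0.035,0,0,0,-1],[0,0,0.018,0,0,0,-1],[0,0,0,0,0,0,-1],[0,0,0,0,0,0,-1]]]'

```text
time_s: 73.5
position: [0.5385, -0.0397, 0.111]
tool_rot: [[-0.1, 0.995, 0.002], [0.995, 0.1, -0.001], [-0.001, 0.002, -1.0]]
ft_force: [-0.0, -1.3, -3.1]
grip_width: 0.0277
gripper_force: 79.9
```

```bash
python3 plan.py 0.5378 -0.0395 0.079 95.7 .052
```

```text
73.5 [ 0.5385 -0.0397  0.111 ] [[-0.1, 0.995, 0.002], [0.995, 0.1, -0.001], [-0.001, 0.002, -1.0]] [-0.  -1.3 -3.1] 0.027728968388327176 79.86339569091797 [-16.8  29.4  88.3  -0.   62.2 -22.5]
shift total [ 0.0003 -0.0007  0.032 ] rows 1 each [ 0.0003 -0.0007  0.032 ] | turn total [0.0016 0.0007 0.0002] rows 1 each [0.0016 0.0007 0.0002]
```

Request:
send_rows --deltas '[[[0,-0.0007,0.01,0,0,0,-1],[0,0,0.01,0,0,0,-1],[0,0,0.006,0,0,0,-1],[0,0,0.003,0,0,0,-1],[0,0,0.002,0,0,0,-1],[0,0,0.001,0,0,0,-1],[0,0,0,0,0,0,-1]]]'

```text
time_s: 74.38
position: [0.5371, -0.0392, 0.0786]
tool_rot: [[-0.1, 0.995, 0.001], [0.995, 0.1, -0.0], [-0.0, 0.001, -1.0]]
ft_force: [-1.7, -0.3, 1.7]
grip_width: 0.0275
gripper_force: 80.6
```

Request:
send_rows --deltas '[[[0,0,0.0003,0,0,0,-1],[0,0,0,0,0,0,-0.2],[0,0,0,0,0,0,0],[0,0,0,0,0,0,0],[0,0,0,0,0,0,0],[0,0,-0.03,0,0,0,0],[0,0,-0.04,0,0,0,0],[0,0,-0.045,0,0,0,1],[0,0,-0.045,0,0,0,1],[0,0,-0.045,0,0,0,1],[0,0,0,0,0,0,1]]]'

```text
time_s: 75.75
position: [0.5379, -0.0394, 0.2861]
tool_rot: [[-0.1, 0.995, 0.007], [0.995, 0.1, -0.002], [-0.003, 0.006, -1.0]]
ft_force: [-0.3, 0.7, -1.2]
grip_width: 0.0852
gripper_force: 0.0
```

Request:
send_rows --deltas '[[[-0.04,-0.03,-0.03,0,0,0,1],[-0.04,-0.03,-0.03,0,0,0,1],[0,0,0,0,0,0,1],[0,0,0,0,0,0,1]]]'

```text
time_s: 76.25
position: [0.4853, -0.1245, 0.3415]
tool_rot: [[-0.1, 0.995, -0.002], [0.995, 0.1, 0.001], [0.001, -0.002, -1.0]]
ft_force: [-1.2, 0.8, -0.1]
grip_width: 0.0855
gripper_force: 0.0
```

```bash
python3 - <<'E'
from jig import *
st()
for n in('wrist','top','scene'):
    d=grab(n); save(d,n+'_end.png')
    P=cloud(d); Q=P.copy(); Q[...,:2]=(P[...,:2]-O)@R
    m=(abs(Q[...,2]-.065)<.0045)&(abs(Q[...,0]-.015)<.017)&(abs(Q[...,1])<.16)
    p=Q[m]; print(n,'bar',cv2.minAreaRect((p[:,:2]*1000).astype(np.float32)),np.median(p[:,2]),p.min(0),p.max(0), 'z ends',np.median(p[p[:,1]>.08,2]),np.median(p[p[:,1]<-.08,2]))
    k=(abs(Q[...,2]-.1)<.006)&(abs(Q[...,0]+.07)<.03)&(abs(Q[...,1]+.013)<.04); print('knob',Q[k].mean(0) if k.any() else None)
    for y in(.084,.028,-.028,-.084):
        b=(abs(Q[...,2]-.044)<.004)&(Q[...,0]>.04)&(abs(Q[...,1]-y)<.025)&(Q[...,0]<.12); q=Q[b]; print(y,'far end',np.percentile(q[:,0],99).round(4),'y',np.percentile(q[:,1],[2,98]).round(4),'z',np.median(q[:,2]).round(4))
E
```

```text
76.25 [ 0.4853 -0.1245  0.3415] [[-0.1, 0.995, -0.002], [0.995, 0.1, 0.001], [0.001, -0.002, -1.0]] [-1.2  0.8 -0.1] 0.08548083076703634 0.0 [-28.   14.   71.8   0.   94.3 -33.7]
wrist bar ((14.852717399597168, -25.698104858398438), (30.914894104003906, 233.02944946289062), 0.45460888743400574) 0.06508065191125761 [-0.00102194 -0.14210942  0.06069202] [0.03044771 0.09077666 0.06860893] z ends 0.06496604049013854 0.06515450049016833
knob [-0.07071804 -0.0135409   0.0998824 ]
0.084 far end 0.0848 y [0.0724 0.096 ] z 0.044
0.028 far end 0.0846 y [0.0172 0.0406] z 0.044
-0.028 far end 0.0842 y [-0.0398 -0.0158] z 0.0441
-0.084 far end 0.0842 y [-0.0947 -0.072 ] z 0.0441
top bar ((14.196045875549316, 24.088279724121094), (30.49846076965332, 239.05438232421875), 0.035948049277067184) 0.06420839640135823 [-0.00104465 -0.0954299   0.06051244] [0.02946146 0.14360639 0.06936663] z ends 0.06451282798276359 0.06446595225211382
knob [-0.07189555 -0.01125647  0.09916316]
0.084 far end 0.0837 y [0.0758 0.0983] z 0.0429
0.028 far end 0.0848 y [0.0195 0.0418] z 0.0435
-0.028 far end 0.0842 y [-0.0367 -0.0137] z 0.0435
-0.084 far end 0.0842 y [-0.0931 -0.0696] z 0.0436
scene bar ((14.95716667175293, -1.6465606689453125), (33.644134521484375, 286.57171630859375), 0.09813522547483444) 0.06554292873565393 [-0.00182203 -0.14496039  0.06057558] [0.03190463 0.14165735 0.06949409] z ends 0.06550177249943778 0.0659068863022505
knob [-0.07051505 -0.01346696  0.1002305 ]
0.084 far end 0.0858 y [0.0713 0.0949] z 0.0444
0.028 far end 0.0858 y [0.0154 0.0393] z 0.0445
-0.028 far end 0.0851 y [-0.0405 -0.0166] z 0.0447
-0.084 far end 0.0856 y [-0.0963 -0.0725] z 0.045
```

View pics/wrist_end.png

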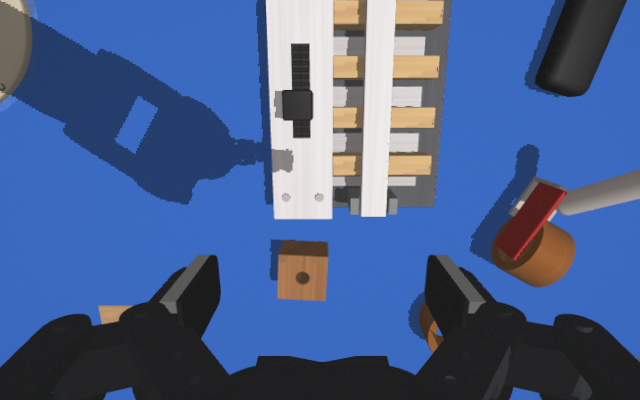

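View pics/scene_end.png

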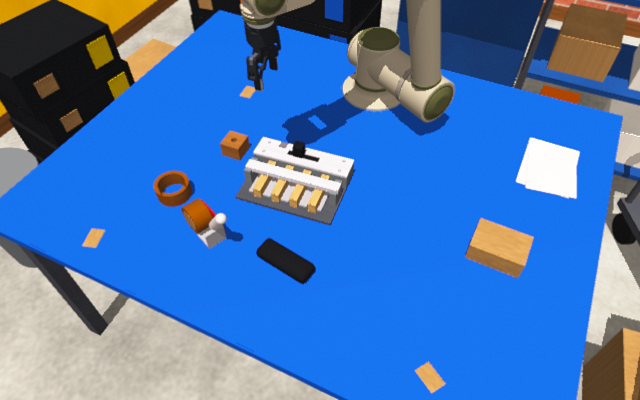

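The pin is home, the battens are registered, the bar is flat and centred on the saddles (z 49 mm), and the bystanders haven't moved. I'm handing in.

```bash
python3 -c "
from rig import env
print(env.close_job())"
```

```text
the job is handed in; nothing more can be done
None
```

I handed the job in at about 76 s, and the hand-in returned no verdict. The final camera check showed the pin home, all four battens within about 1 mm of both stops, the bar flat and centred on the saddles, and the bystanders in place. One batten was found toppled onto its side in the jig; I stood it back up and registered it, and its way up is inferred from how it fell.

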